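# Deburr a capsule plate and tip it out of its holder

### The job

Take the sprung file from its blue pad and file down the orange burr on the capsule plate with at least two long, light forward strokes that carry the file's middle past the burr and out over the plate's end, lifting the file clear of the plate for every return, until hardly any of the burr stands proud. Put the file back flat on its pad, then press down the unburred end of the plate so that it tips up in its holder, take it by the raised end and lay it flat, face up, in the white tray without dropping it. Leave the other things on the table alone.

Things in the scene. Friction and masses are not known exactly. Their poses are not given: they have to be found in the camera images.
- nest: Fixed tip-up holder for the plate: aluminium base 150 x 96 x 8 mm, two white side walls 8 mm thick and 112 mm long, tops 42 mm above the table, inner faces 57 mm apart; ends open. Origin on the table under its centre; +x points along the plate to the burred end (the filing direction), z up.
- rocker (a joint): Tilt of the dark cradle under the plate, rad: 0 level, on its stop; 0.42 fully tipped, burred end up. Hinge along the holder's y through its x = -12 mm, z = 26 mm. About 7 N down on the plate's unburred end tips it; stiff, it stays where it is left. Force on the burred end only holds it on its stop. Cradle lips 6 mm high stand at the plate's two ends.
- plate: Loose aluminium capsule plate 100 (x) x 56 (y) x 14 mm (z), 0.2 kg, blue dots on top. Origin: centre of its underside; +x towards the burred end, z out of its face. At first level in the holder, underside 30 mm, top 44 mm above the table, 1 mm play at the ends, 0.5 mm at the sides: fingers cannot get at its sides until it is tipped.
- press_spot (a point): Point on top of the plate, 6 mm in from its unburred end, in the middle: press here to tip it.
- burr (a joint): How far the burr is filed, m: starts at 0 to 0.003, filed down above 0.0095, stop at 0.012. As it wears the burr shifts along the plate's +x and sinks, at 17 degrees below level. Only the file rubbing forward (plate's +x) moves it on, roughly 4 mm per second of rubbing at 6 N; light pressing alone does not, and rubbing backward draws it back.
- burr_top (a point): Crest, in its middle, of the burr: an orange round-topped ridge 40 mm long across the plate near its end. With joint burr at 0 the crest is 33.5 mm towards +x from the plate's centre and 4.5 mm above its top; at 0.012, 45 mm and 1.0 mm. Filed down means less than 1.8 mm proud.
- file: Loose sprung file, 0.2 kg: wooden grip 92 (x) x 24 (y) x 32 mm (24 to 56 mm above the origin) on a steel bar, under it a dark blade 120 x 26 x 5 mm on springs. Origin: centre of the blade's underside, springs relaxed; x along the blade, z up; either end may lead. The blade gives upward: about 5 N at first touch, 6.5 N at 6 mm, 8 N at 12 mm, then rigid.
- pad: Fixed blue pad 180 (x) x 90 (y) x 4 mm, where the file lies at the start. Origin at the centre of its underside. It lies on one side of the holder, the tray on the other; they may be exchanged.
- tray: Fixed white open tray 200 (x) x 170 (y) x 20 mm outside, walls and floor 5 mm thick. Origin at the centre of its underside.
- jar: white jar, loose bystander, to be left alone; origin under its middle
- bottle: amber bottle, loose bystander, to be left alone; origin under its middle
- beaker: clear beaker, loose bystander, to be left alone; origin under its middle
- dish: steel dish, loose bystander, to be left alone; origin under its middle
- spatula: spatula, loose bystander, to be left alone; origin under its middle
- spare_file: spare file, loose bystander, to be left alone; origin under its middle
- gauge: steel gauge block, loose bystander, to be left alone; origin under its middle
There are look-alikes about, which are no part of the job. What is shaped like the file but purple is not meant.

How it is judged:
By the outcome, as a careful person would: the job done as asked, in the order asked, and still so for the second after the job is handed in, with the robot touching nothing.
It also fails if it takes over 72 s, if anything falls off the work surface, if the arm or the gripper's body presses on something with over 40 N, if the wrist force passes 120 N, or if a joint passes its speed limit or range.

### The arm

A 7-joint arm with a two-finger parallel gripper is mounted at the origin on the work surface. World frame = base frame: x ahead of the robot, y to its left, z up, the work surface at z = 0. Lengths are in m, angles in rad, forces in N, time in s.
With the tool pointing down it reaches from about 0.4 to 0.85 m from the base axis. Payload 10.4 kg.
Tool frame: the origin (TCP) lies at the very end of the fingers, on their centre line; the grasp point (between the pads) lies 19 mm behind it (arm.grip_point_offset is the distance from the TCP to the grasp point, in m); z points along the fingers, y is the direction in which the jaws open and shut (so a half turn about z gives the same grasp; the last joint's range is limited). The gripper opens to 85 mm and grips with 20 to 120 N. Pads are 22 mm wide; open, the fingers measure 114 mm over their backs; the gripper's body (76 mm by 85 mm) begins 54 mm behind the grasp point. The pads swing forward as they close: fully open they stand 13 mm farther back than shut.
Start: joints at [-1.27, 0.332, -0.065, 1.46, 0.022, 1.35, -0.088], TCP at [0.199, 0.593, 0.231] pointing down, gripper open.
Joint ranges: [-2.6, 2.6], [-0.5, 2.12], [-1.47, 1.34], [0.16, 2.42], [-1.27, 4.41], [0.06, 2.06], [-2.6, 2.6]. Speed limits (rad/s): [2.22, 2.22, 2.79, 2.79, 3.14, 3.14, 3.14].

### API

Orientations are given as a unit quaternion [w, x, y, z].
In Python, from rig import arm, optics gives the robot as it stands. The module is installed in compiled form; this text tells all that it offers.
- The arm moves only by the tool jog_arm, never from a script. Its argument "steps" is a list of rows, each an object with "slide": the shift along the world's x, y, z in m, a list of three; "angular": the turn, a rotation vector about the world's x, y, z in degrees, a list of three; "hand": the finger opening in m, from 0 to 0.0854. In form: [{"slide": [dx, dy, dz], "angular": [wx, wy, wz], "hand": hand}, ...]. A call has 1 to 8 rows; each row is the pose to reach, as a shift and turn from the pose measured when the call began; what a row does not reach only later rows make up. A row lasts 1/10 s, in which the tool goes at most 50 mm and 8.59 degrees, less where a joint would pass 70% of its speed; a pose out of reach is approached as far as the arm can. A call with a gripper value outside its range is refused whole. The fingers move at their own pace and stop on an object; the grip force is fixed at half the most. Time passes only in rows, so rows that repeat a pose let the fingers close. It gives the time, the measured TCP pose, the force and the opening at its end, in the units of the state.
- arm.observe(): the state, without advancing time (a new reading comes with each control period).
- optics.grab_frame(name): name is "side" or "top" or "wrist"; returns a dict with "image" (480x640x3 uint8, blue, green, red), "camera_matrix" (3x3 intrinsics, pixels), "k1" (the pictures are not rectified: a ray, as slopes to the right and down, at radius r is drawn at 1 + k1 r^2 times it, then the intrinsics apply), "eye" and "orientation" of the camera in the world. Camera axes: x right, y down, z forward; pixel columns grow to the right and rows downward; lengths in m; the calibration is good to about 2 mm. A picture is of the moment at which its call begins. There is no depth.
- arm.hand_in(): hands the job in, once; it reports no verdict.
The state is a dict: "clock": time; "q": joint angles; "joint_vel": joint speeds; "tau": joint torques, N m; "ee_pos": TCP position; "tool_rot": TCP orientation; "contact_force": force on the tool from outside, world axes, zero at the start; "moment": the same for the moment, N m; "gripper_width": opening from 0.0 (shut) to 1.0 (fully open).
Only numpy, scipy, OpenCV 4.12 (cv2) and the standard library are available. Lean on these libraries where they do the work, as an engineer would, in place of code of your own. Each camera call takes 0.05 s, during which the arm holds its last target.

## Working session

There is one attempt and no reset: what is moved stays moved. The work goes in short steps, Python scripts to look and compute and a tool call to move; the robot and the scene stay as the last step left them, time stands still between calls to the robot, and variables do not carry over. Pictures are saved under pics/ and viewed, and the job is handed in when it is done.

Besides the shell and the picture viewer there is one more tool, called after "Request:" as name(argument=value, ...), one argument or row to a line, values as JSON. jog_arm: Moves the arm, as the interface text tells. Its arguments: {"type":"object","properties":{"steps":{"type":"array"}},"required":["steps"]}

```bash
mkdir -p pics; cat > h.py <<'E'
import numpy as np, cv2, sys
from rig import arm, optics
from scipy.spatial.transform import Rotation as R
def rot(q): return R.from_quat([q[1],q[2],q[3],q[0]])
def grab(n,save=None):
    f=optics.grab_frame(n)
    if save: cv2.imwrite('pics/'+save,f['image'])
    return f
def ray(f,u,v):
    K=np.array(f['camera_matrix']);d=np.array([(u-K[0,2])/K[0,0],(v-K[1,2])/K[1,1]]);
    s=d.copy()
    for _ in range(30): s=d/(1+f['k1']*(s@s))
    w=rot(f['orientation']).apply([s[0],s[1],1]); return np.array(f['eye']),w
def onz(f,u,v,z):
    e,w=ray(f,u,v); return e+w*(z-e[2])/w[2]
def proj(f,P):
    p=rot(f['orientation']).inv().apply(np.array(P)-np.array(f['eye']));s=p[:2]/p[2];s=s*(1+f['k1']*(s@s))
    K=np.array(f['camera_matrix']);return np.array([K[0,0]*s[0]+K[0,2],K[1,1]*s[1]+K[1,2]])
E
python3 - <<'E'
from h import *
for n in ['side','top','wrist']:
    f=grab(n,n+'0.png'); print(n,np.round(f['eye'],3),np.round(f['orientation'],3),f['k1'],np.round(f['camera_matrix'],1).tolist())
print(arm.observe())
E
```

```text
side [0.215 0.456 0.766] [ 0.103 -0.317  0.888 -0.318] -0.06288070836111137 [[484.9, 0.0, 319.5], [0.0, 484.9, 232.4], [0.0, 0.0, 1.0]]
top [ 0.425 -0.009  1.054] [-0.045  0.716 -0.695  0.042] -0.10521439890427466 [[551.3, 0.0, 314.0], [0.0, 551.3, 247.5], [0.0, 0.0, 1.0]]
wrist [0.125 0.617 0.373] [0.125 0.802 0.577 0.089] -0.03623413335958438 [[410.8, 0.0, 317.1], [0.0, 410.8, 236.1], [0.0, 0.0, 1.0]]
{'clock': 0.15, 'q': array([-1.26960475,  0.33272976, -0.06469166,  1.4607099 ,  0.02161139,
        1.34987426, -0.08848891]), 'joint_vel': array([ 0.00058994, -0.0014471 ,  0.00015125, -0.00270814, -0.00010431,
        0.00068167,  0.0015176 ]), 'tau': array([ 9.90244152e-04, -6.25826669e+01,  4.94317396e-02, -3.91848779e+01,
        1.63768366e-02,  7.56005320e-03, -3.98646944e-05]), 'ee_pos': array([0.1987765 , 0.59227508, 0.23071515]), 'tool_rot': array([-5.52879450e-05,  1.61178706e-01,  9.86925104e-01, -5.09840489e-04]), 'contact_force': array([ 0.6518467 , -0.57927846,  0.49251152]), 'moment': array([0.00676861, 0.00038729, 0.03785549]), 'gripper_width': 0.9999299538162323}
```

```bash
ls pics
```

```text
side0.png
top0.png
wrist0.png
```

View pics/top0.png

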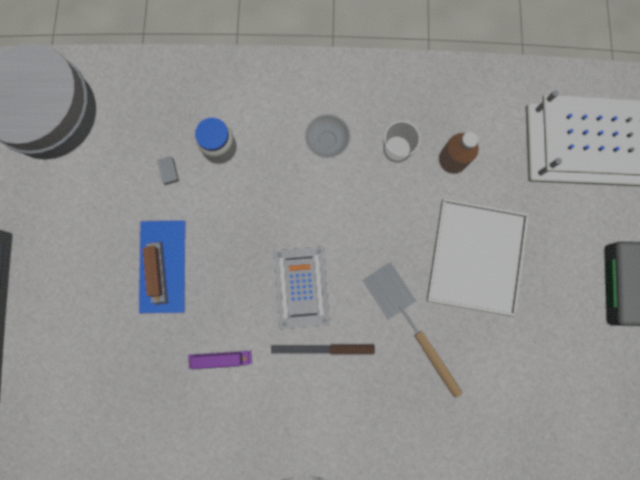

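View pics/side0.png

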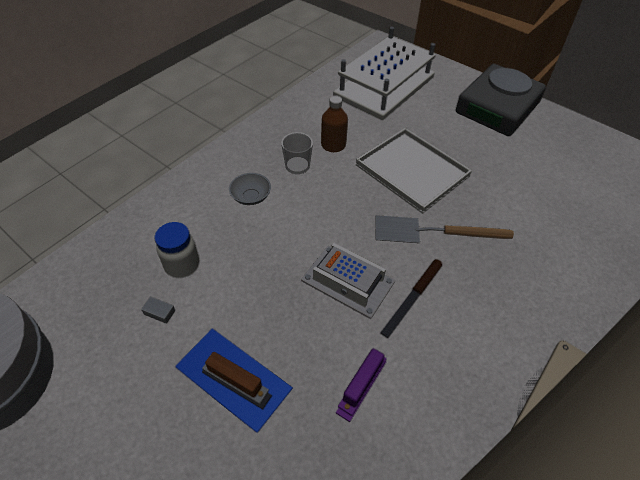

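The top view shows the blue pad with the brown-gripped file at (153,272), a purple look-alike at (220,360), a spare file at (322,349), the nest with the orange burr at (300,268), and the tray at (478,257). The brown-gripped one on the blue pad fits the description, since purple is excluded. Next I'll make enlarged crops and measure.

```bash
python3 - <<'E'
from h import *
a=cv2.imread('pics/top0.png')
c1=cv2.resize(a[210:325,130:195],None,fx=5,fy=5,interpolation=cv2.INTER_CUBIC)
c2=cv2.resize(a[235:335,265:335],None,fx=5,fy=5,interpolation=cv2.INTER_CUBIC)
h=575
out=np.zeros((h,c1.shape[1]+c2.shape[1]+10,3),np.uint8);out[:c1.shape[0],:c1.shape[1]]=c1;out[:c2.shape[0],c1.shape[1]+10:]=c2
cv2.imwrite('pics/crop1.png',out)
f=grab('top');im=f['image'];hsv=cv2.cvtColor(im,cv2.COLOR_BGR2HSV)
def cont(m,n=1):
    c,_=cv2.findContours(m.astype(np.uint8),cv2.RETR_EXTERNAL,cv2.CHAIN_APPROX_NONE);return sorted(c,key=cv2.contourArea)[::-1][:n]
H,S,V=cv2.split(hsv)
def box(c,z,name):
    P=np.array([onz(f,u,v,z)[:2] for u,v in c[:,0]],np.float32)
    r=cv2.minAreaRect(P*1000);print(name,'ctr',np.round(r[0],1),'size',np.round(r[1],1),'ang',round(r[2],2)); return r
roi=np.zeros_like(H,bool);roi[200:330,120:200]=1
m=(H>100)&(H<130)&(S>120)&roi; m2=cv2.morphologyEx(m.astype(np.uint8),cv2.MORPH_CLOSE,np.ones((45,45)))
box(cont(m2)[0],.004,'pad')
br=((H<15)|(H>170))&(S>80)&roi
box(cont(br)[0],.060,'grip top@.06')
roi[:]=0;roi[255:280,280:320]=1
br=((H<20))&(S>120)&roi
box(cont(br)[0],.048,'burr')
roi[:]=0;roi[190:325,420:535]=1
m=(V>150)&roi
print(np.percentile(V[220:290,440:500],[5,50]),V[330,300:310])
box(cont(m)[0],.010,'tray')
# dots
roi[:]=0;roi[270:305,285:318]=1
m=(H>100)&(H<130)&(S>70)&roi
cs=cont(m,20)
P=[]
for c in cs:
    M=cv2.moments(c)
    if M['m00']>0: P.append(onz(f,M['m10']/M['m00'],M['m01']/M['m00'],.044)[:2])
P=np.array(P);print(len(P),P.mean(0))
print(cv2.minAreaRect((P*1000).astype(np.float32)))
for u,v in [(300,268),(153,272),(0,0),(640,0)]: print(onz(f,u,v,.0).round(3))
E
```

```text
pad ctr [511.3 290.6] size [176.4  86.5] ang 2.42
grip top@.06 ctr [497.1 293. ] size [90.5 21.9] ang 9.34
burr ctr [513.5  23. ] size [ 6.8 35. ] ang 7.4
[172. 174.] [154 154 154 155 158 157 155 156 155 151]
tray ctr [ 548.4 -319. ] size [264.  227.6] ang 0.49
20 [0.4783172  0.01943335]
((478.5522155761719, 19.748123168945312), (42.27188491821289, 33.49506378173828), 6.6533589363098145)
[0.516 0.023 0.   ]
[0.499 0.308 0.   ]
[1.082 0.701 0.   ]
[ 1.123 -0.7    0.   ]
```

View pics/crop1.png

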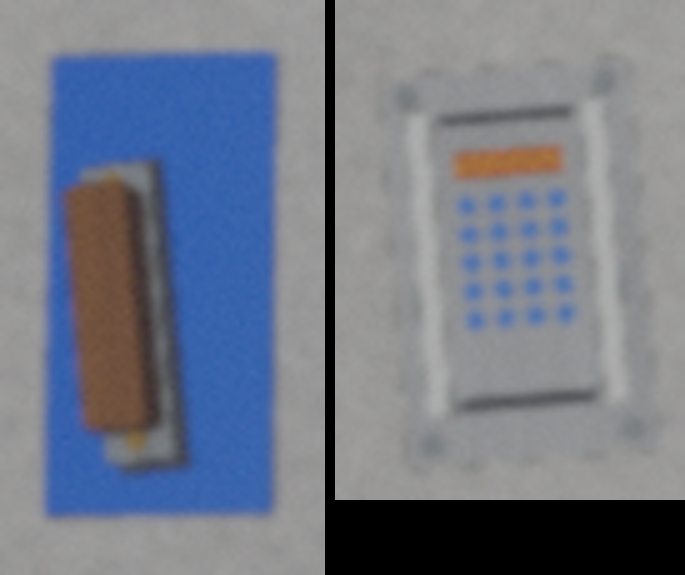

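```bash
python3 - <<'E'
from h import *
t=grab('top');s=grab('side')
print('lips',onz(t,299.2,258,.04).round(4),onz(t,303.2,315.3,.04).round(4))
for z in (.02,):
  for c in [(444,202),(526,213),(514,313),(428,302)]: print('tray',onz(t,*c,z).round(4))
c2=cv2.resize(s['image'][235:320,295:400],None,fx=7,fy=7,interpolation=cv2.INTER_CUBIC);cv2.imwrite('pics/crop2.png',c2)
# triangulate orange burr centroid and grip
def cen(f,roi,fn):
    hsv=cv2.cvtColor(f['image'],cv2.COLOR_BGR2HSV);H,S,V=cv2.split(hsv);m=fn(H,S,V);r=np.zeros_like(m);r[roi[1]:roi[3],roi[0]:roi[2]]=1;m&=r
    ys,xs=np.nonzero(m);return xs.mean(),ys.mean(),len(xs)
def tri(p,q):
    e1,w1=ray(t,*p[:2]);e2,w2=ray(s,*q[:2]);A=np.c_[w1,-w2];x=np.linalg.lstsq(A,e2-e1,rcond=None)[0];a=e1+w1*x[0];b=e2+w2*x[1];return ((a+b)/2).round(4),np.linalg.norm(a-b).round(4)
o=lambda H,S,V:(H<20)&(S>120)
p=cen(t,(280,255,320,280),o);q=cen(s,(315,240,350,275),o);print(p,q,tri(p,q))
b=lambda H,S,V:(H>100)&(H<130)&(S>70)
p=cen(t,(285,270,318,305),b);q=cen(s,(325,250,375,290),b);print(p,q,tri(p,q))
E
```

```text
lips [0.5309 0.0242 0.04  ] [0.4258 0.0135 0.04  ]
tray [ 0.6489 -0.2494  0.02  ]
tray [ 0.6328 -0.4103  0.02  ]
tray [ 0.44   -0.3838  0.02  ]
tray [ 0.4569 -0.2192  0.02  ]
(np.float64(299.13157894736844), np.float64(267.0), 76) (np.float64(333.030303030303), np.float64(258.85858585858585), 99) (array([0.5141, 0.0237, 0.0436]), np.float64(0.0004))
(np.float64(300.7751196172249), np.float64(286.55023923444975), 209) (np.float64(349.7607843137255), np.float64(268.18039215686275), 255) (array([0.4784, 0.0197, 0.0417]), np.float64(0.0006))
```

View pics/crop2.png

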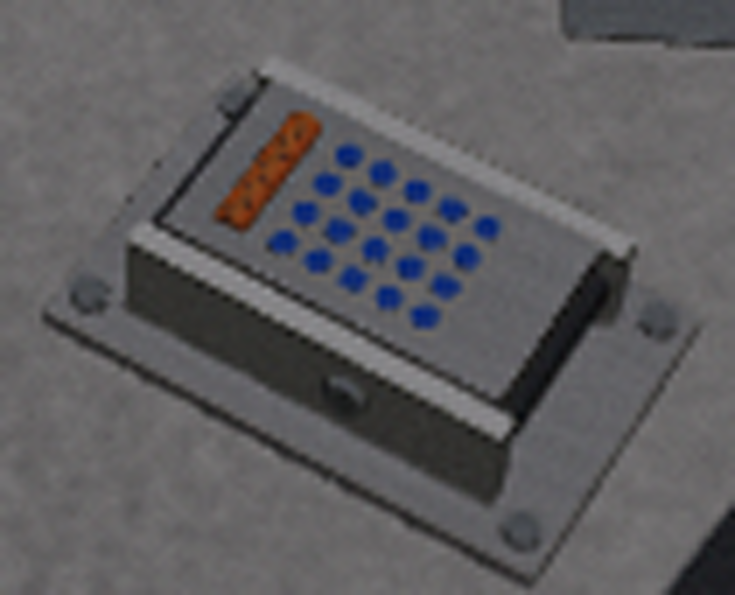

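View pics/wrist0.png

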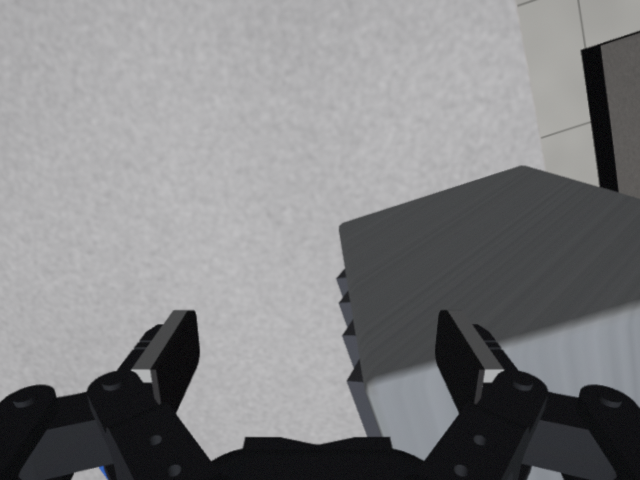

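Measured so far:
- Plate centre is about (0.478, 0.0195), yaw about 6°. It triangulates to z = 0.042, where 0.044 is expected.
- The file grip is at (0.497, 0.293), yaw about 9.3°.

Next I move over the file.

Request:
jog_arm(
  steps=[
    {"slide": [0.298, -0.3, -0.08], "angular": [0, 0, 27.9], "hand": 0.0854},
    {"slide": [0.298, -0.3, -0.08], "angular": [0, 0, 27.9], "hand": 0.0854},
    {"slide": [0.298, -0.3, -0.08], "angular": [0, 0, 27.9], "hand": 0.0854},
    {"slide": [0.298, -0.3, -0.08], "angular": [0, 0, 27.9], "hand": 0.0854},
    {"slide": [0.298, -0.3, -0.08], "angular": [0, 0, 27.9], "hand": 0.0854},
    {"slide": [0.298, -0.3, -0.08], "angular": [0, 0, 27.9], "hand": 0.0854},
    {"slide": [0.298, -0.3, -0.08], "angular": [0, 0, 27.9], "hand": 0.0854},
    {"slide": [0.298, -0.3, -0.08], "angular": [0, 0, 27.9], "hand": 0.0854},
  ],
)

```text
clock: 1.1
ee_pos: [0.4739, 0.315, 0.1574]
tool_rot: [0.0, -0.082, 0.997, -0.0]
contact_force: [0.8, 0.2, -0.7]
gripper_width: 0.996
```

Request:
jog_arm(
  steps=[
    {"slide": [0.023, -0.022, -0.007], "angular": [0, 0, 0], "hand": 0.0854},
    {"slide": [0.023, -0.022, -0.007], "angular": [0, 0, 0], "hand": 0.0854},
  ],
)

```text
clock: 1.3
ee_pos: [0.5002, 0.2874, 0.1494]
tool_rot: [0.0, -0.078, 0.997, -0.002]
contact_force: [-0.4, -0.2, 0.4]
gripper_width: 1.003
```

```bash
python3 - <<'E'
from h import *
o=arm.observe();print(o['ee_pos'].round(4),o['tool_rot'].round(4),o['clock'])
f=grab('wrist','w1.png');t=grab('top','t1.png');s=grab('side','s1.png')
print(np.round(f['eye'],4))
E
```

```text
[0.5002 0.2874 0.1494] [ 2.00e-04 -7.75e-02  9.97e-01 -1.50e-03] 1.3
[0.4237 0.2758 0.2922]
```

View pics/w1.png

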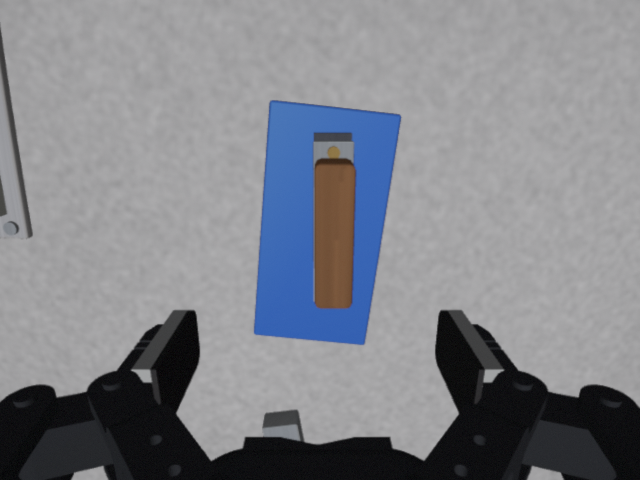

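View pics/s1.png

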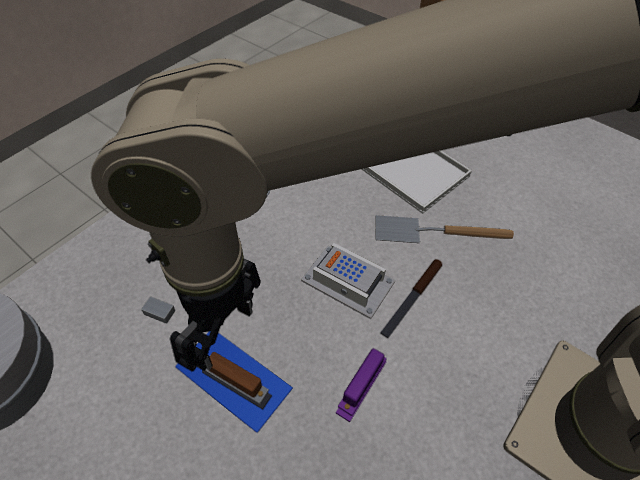

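The wrist view shows the brown grip at (335,235) on the blue pad, with the blade's front end at the top. I measure it here.

```bash
python3 - <<'E'
from h import *
f=grab('wrist');H,S,V=cv2.split(cv2.cvtColor(f['image'],cv2.COLOR_BGR2HSV))
m=((H<18)|(H>172))&(S>90)&(V>50);m[:155]=0;m[320:]=0;m[:,:290]=0;m[:,380:]=0
c,_=cv2.findContours(m.astype(np.uint8),0,1);c=max(c,key=cv2.contourArea)
P=np.array([onz(f,u,v,.06)[:2] for u,v in c[:,0]],np.float32)*1000
print(cv2.boundingRect(c),cv2.minAreaRect(P))
b=(H>100)&(H<130)&(S>100);b=cv2.morphologyEx(b.astype(np.uint8),cv2.MORPH_CLOSE,np.ones((61,61)))
c,_=cv2.findContours(b,0,1);c=max(c,key=cv2.contourArea)
P=np.array([onz(f,u,v,.004)[:2] for u,v in c[:,0]],np.float32)*1000
print(cv2.minAreaRect(P), arm.observe()['ee_pos'])
E
```

```text
(303, 163, 40, 148) ((495.4355773925781, 296.1495056152344), (92.42406463623047, 22.280765533447266), 8.831236839294434)
((583.8604125976562, 310.2096252441406), (335.9833679199219, 608.6657104492188), 9.43529224395752) [0.49610599 0.29443949 0.15062039]
```

Request:
jog_arm(
  steps=[
    {"slide": [0, 0, -0.05], "angular": [0, 0, -0.3], "hand": 0.0854},
    {"slide": [0, 0, -0.09], "angular": [0, 0, -0.3], "hand": 0.06},
    {"slide": [0, 0, -0.119], "angular": [0, 0, -0.3], "hand": 0.05},
    {"slide": [0, 0, -0.119], "angular": [0, 0, -0.3], "hand": 0.045},
    {"slide": [0, 0, -0.119], "angular": [0, 0, -0.3], "hand": 0.035},
    {"slide": [0, 0, -0.119], "angular": [0, 0, -0.3], "hand": 0.01},
    {"slide": [0, 0, -0.119], "angular": [0, 0, -0.3], "hand": 0.01},
    {"slide": [0, 0, -0.119], "angular": [0, 0, -0.3], "hand": 0.01},
  ],
)

```text
clock: 2.3
ee_pos: [0.497, 0.2958, 0.0334]
tool_rot: [0.002, -0.08, 0.997, 0.002]
contact_force: [-0.1, 2.2, 3.4]
gripper_width: 0.268
```

Request:
jog_arm(
  steps=[
    {"slide": [0, 0, 0], "angular": [0, 0, 0], "hand": 0.01},
    {"slide": [0, 0, 0], "angular": [0, 0, 0], "hand": 0.01},
    {"slide": [0, 0, 0], "angular": [0, 0, 0], "hand": 0.01},
  ],
)

```text
clock: 2.6
ee_pos: [0.4972, 0.2959, 0.0337]
tool_rot: [0.002, -0.08, 0.997, 0.002]
contact_force: [-1.1, 0.9, 2.9]
gripper_width: 0.267
```

```bash
python3 - <<'E'
from h import *
f=grab('wrist','w2.png');o=arm.observe();print({k:np.round(o[k],4) for k in ['clock','ee_pos','tool_rot','contact_force','gripper_width']})
E
```

```text
{'clock': np.float64(2.65), 'ee_pos': array([0.4972, 0.2959, 0.0337]), 'tool_rot': array([ 0.0018, -0.08  ,  0.9968,  0.0016]), 'contact_force': array([-0.1117,  1.5676,  3.3338]), 'gripper_width': np.float64(0.2698)}
```

View pics/w2.png

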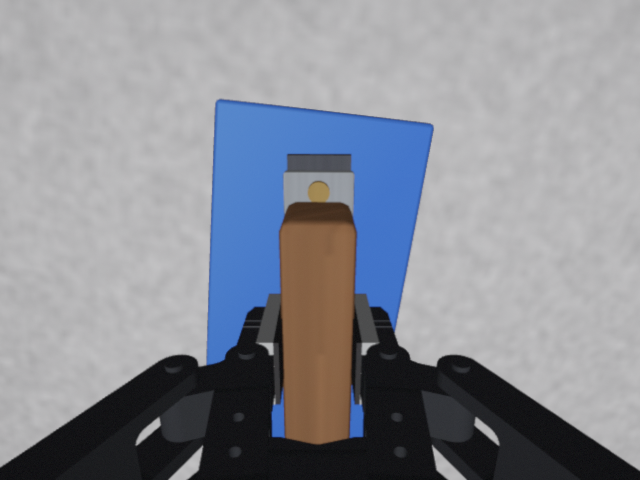

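Request:
jog_arm(
  steps=[
    {"slide": [0, 0, 0.04], "angular": [0, 0, 0], "hand": 0.01},
    {"slide": [0, 0, 0.08], "angular": [0, 0, 0], "hand": 0.01},
    {"slide": [-0.006, -0.045, 0.08], "angular": [0, 0, -1], "hand": 0.01},
    {"slide": [-0.012, -0.092, 0.08], "angular": [0, 1, -3], "hand": 0.01},
    {"slide": [-0.018, -0.14, 0.08], "angular": [0, 1, -3], "hand": 0.01},
    {"slide": [-0.024, -0.188, 0.08], "angular": [0, 1, -3], "hand": 0.01},
    {"slide": [-0.03, -0.236, 0.08], "angular": [0, 1, -3], "hand": 0.01},
    {"slide": [-0.037, -0.278, 0.075], "angular": [0, 1, -3], "hand": 0.01},
  ],
)

```text
clock: 3.45
ee_pos: [0.4596, 0.0151, 0.1087]
tool_rot: [-0.007, -0.053, 0.999, 0.002]
contact_force: [1.6, -0.7, -1.9]
gripper_width: 0.272
```

Request:
jog_arm(
  steps=[
    {"slide": [0, 0, 0], "angular": [0, 0, 0], "hand": 0.01},
  ],
)

```text
clock: 3.55
ee_pos: [0.4578, 0.0091, 0.1078]
tool_rot: [-0.008, -0.049, 0.999, 0.001]
contact_force: [-1.1, 1.4, -1.7]
gripper_width: 0.271
```

```bash
python3 - <<'E'
from h import *
f=grab('wrist','w3.png');s=grab('side','s3.png');o=arm.observe();print({k:np.round(o[k],4) for k in ['clock','ee_pos','tool_rot','contact_force','gripper_width']})
print(rot(o['tool_rot']).as_matrix().round(3))
E
```

```text
{'clock': np.float64(3.65), 'ee_pos': array([0.4591, 0.0139, 0.1084]), 'tool_rot': array([-0.0072, -0.0517,  0.9986,  0.0021]), 'contact_force': array([-0.2165,  1.1746, -2.1476]), 'gripper_width': np.float64(0.2684)}
[[-0.995 -0.103 -0.015]
 [-0.103  0.995  0.004]
 [ 0.014  0.005 -1.   ]]
```

View pics/w3.png

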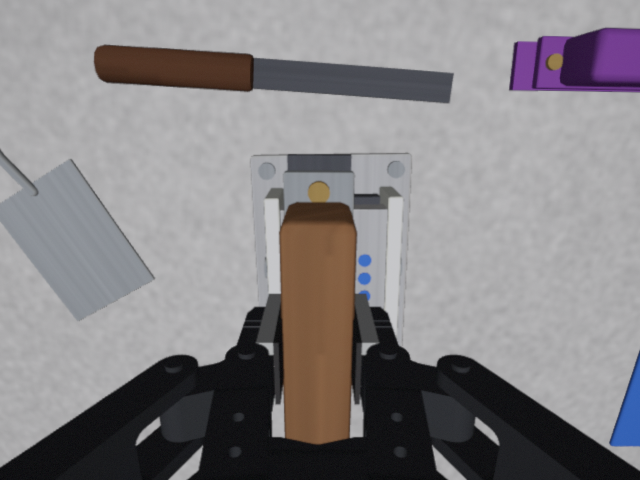

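View pics/s3.png

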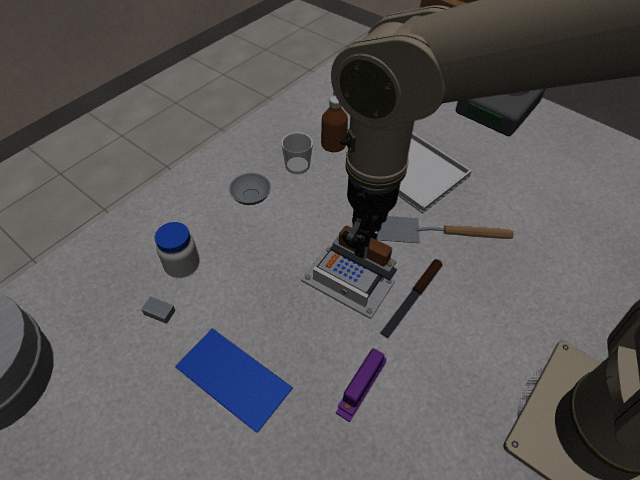

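Request:
jog_arm(
  steps=[
    {"slide": [0, 0.0035, -0.015], "angular": [0, 0, 0], "hand": 0.01},
    {"slide": [0, 0.0035, -0.024], "angular": [0, 0, 0], "hand": 0.01},
    {"slide": [0.001, 0.0035, -0.029], "angular": [0, 0, 0], "hand": 0.01},
    {"slide": [0.002, 0.0035, -0.0315], "angular": [0, 0, 0], "hand": 0.01},
    {"slide": [0.004, 0.004, -0.033], "angular": [0, 0, 0], "hand": 0.01},
  ],
)

```text
clock: 4.15
ee_pos: [0.4632, 0.0182, 0.0755]
tool_rot: [-0.007, -0.052, 0.999, 0.002]
contact_force: [-2.6, 0.0, 4.1]
gripper_width: 0.269
```

Request:
jog_arm(
  steps=[
    {"slide": [0.006, 0.0006, -0.0003], "angular": [0, 0, 0], "hand": 0.01},
    {"slide": [0.011, 0.0011, -0.0005], "angular": [0, 0, 0], "hand": 0.01},
    {"slide": [0.016, 0.0016, -0.0007], "angular": [0, 0, 0], "hand": 0.01},
    {"slide": [0.021, 0.0021, -0.0009], "angular": [0, 0, 0], "hand": 0.01},
    {"slide": [0.026, 0.0026, -0.0011], "angular": [0, 0, 0], "hand": 0.01},
    {"slide": [0.031, 0.0031, -0.0013], "angular": [0, 0, 0], "hand": 0.01},
    {"slide": [0.036, 0.0036, -0.0015], "angular": [0, 0, 0], "hand": 0.01},
    {"slide": [0.041, 0.0042, -0.0017], "angular": [0, 0, 0], "hand": 0.01},
  ],
)

```text
clock: 4.95
ee_pos: [0.5046, 0.0224, 0.0738]
tool_rot: [-0.007, -0.052, 0.999, 0.002]
contact_force: [-3.0, -0.4, 2.8]
gripper_width: 0.269
```

Request:
jog_arm(
  steps=[
    {"slide": [0.006, 0.0006, -0.0002], "angular": [0, 0, 0], "hand": 0.01},
    {"slide": [0.011, 0.0011, -0.0004], "angular": [0, 0, 0], "hand": 0.01},
    {"slide": [0.016, 0.0016, -0.0006], "angular": [0, 0, 0], "hand": 0.01},
    {"slide": [0.021, 0.0021, -0.0008], "angular": [0, 0, 0], "hand": 0.01},
    {"slide": [0.026, 0.0026, -0.001], "angular": [0, 0, 0], "hand": 0.01},
    {"slide": [0.031, 0.0031, -0.0012], "angular": [0, 0, 0], "hand": 0.01},
    {"slide": [0.036, 0.0036, -0.0014], "angular": [0, 0, 0], "hand": 0.01},
    {"slide": [0.041, 0.0042, -0.0016], "angular": [0, 0, 0], "hand": 0.01},
  ],
)

```text
clock: 5.75
ee_pos: [0.546, 0.0266, 0.0721]
tool_rot: [-0.007, -0.052, 0.999, 0.002]
contact_force: [-2.5, -0.7, 4.3]
gripper_width: 0.265
```

Request:
jog_arm(
  steps=[
    {"slide": [0.003, 0.0003, 0.015], "angular": [0, 0, 0], "hand": 0.01},
    {"slide": [0.003, 0.0003, 0.033], "angular": [0, 0, 0], "hand": 0.01},
    {"slide": [-0.02, -0.002, 0.033], "angular": [0, 0, 0], "hand": 0.01},
    {"slide": [-0.05, -0.0053, 0.033], "angular": [0, 0, 0], "hand": 0.01},
    {"slide": [-0.083, -0.0088, 0.03], "angular": [0, 0, 0], "hand": 0.01},
    {"slide": [-0.083, -0.0088, 0.025], "angular": [0, 0, 0], "hand": 0.01},
  ],
)

```text
clock: 6.35
ee_pos: [0.46, 0.0173, 0.0965]
tool_rot: [-0.008, -0.052, 0.999, 0.002]
contact_force: [-0.1, -0.4, -1.5]
gripper_width: 0.271
```

```bash
python3 - <<'E'
from h import *
t=grab('top','t4.png');s=grab('side','s4.png');o=arm.observe();print({k:np.round(o[k],4) for k in ['clock','ee_pos','tool_rot','contact_force','gripper_width']})
a=cv2.resize(s['image'][225:320,295:400],None,fx=6,fy=6,interpolation=cv2.INTER_CUBIC);cv2.imwrite('pics/c4.png',a)
E
```

```text
{'clock': np.float64(6.45), 'ee_pos': array([0.4628, 0.0179, 0.0968]), 'tool_rot': array([-0.0072, -0.052 ,  0.9986,  0.0023]), 'contact_force': array([-0.2954, -0.4811, -1.9498]), 'gripper_width': np.float64(0.267)}
```

View pics/c4.png

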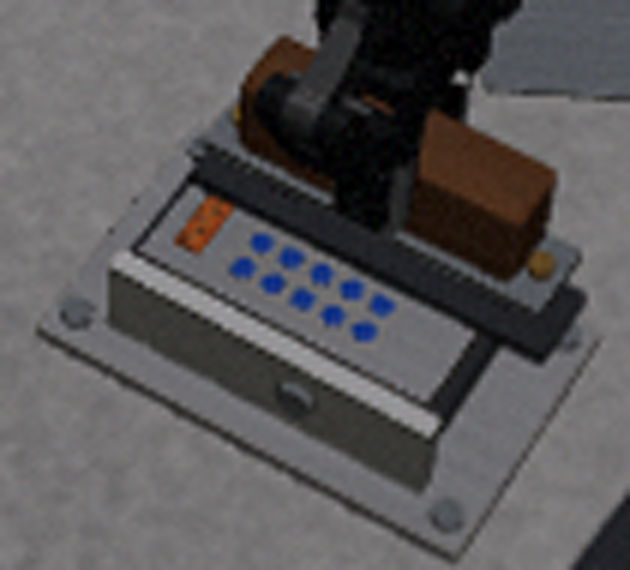

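Request:
jog_arm(
  steps=[
    {"slide": [-0.002, 0, -0.012], "angular": [0, 0, 0], "hand": 0.01},
    {"slide": [-0.002, 0, -0.018], "angular": [0, 0, 0], "hand": 0.01},
    {"slide": [-0.001, 0, -0.0215], "angular": [0, 0, 0], "hand": 0.01},
    {"slide": [0.001, 0, -0.0235], "angular": [0, 0, 0], "hand": 0.01},
    {"slide": [0.004, 0.0003, -0.0243], "angular": [0, 0, 0], "hand": 0.01},
  ],
)

```text
clock: 6.95
ee_pos: [0.4672, 0.0182, 0.0724]
tool_rot: [-0.007, -0.052, 0.999, 0.002]
contact_force: [-2.5, -0.2, 4.7]
gripper_width: 0.265
```

Request:
jog_arm(
  steps=[
    {"slide": [0.006, 0.0006, -0.0002], "angular": [0, 0, 0], "hand": 0.01},
    {"slide": [0.011, 0.0011, -0.0003], "angular": [0, 0, 0], "hand": 0.01},
    {"slide": [0.016, 0.0016, -0.0004], "angular": [0, 0, 0], "hand": 0.01},
    {"slide": [0.021, 0.0021, -0.0005], "angular": [0, 0, 0], "hand": 0.01},
    {"slide": [0.026, 0.0026, -0.0006], "angular": [0, 0, 0], "hand": 0.01},
    {"slide": [0.031, 0.0031, -0.0007], "angular": [0, 0, 0], "hand": 0.01},
    {"slide": [0.036, 0.0036, -0.0008], "angular": [0, 0, 0], "hand": 0.01},
    {"slide": [0.041, 0.0042, -0.0009], "angular": [0, 0, 0], "hand": 0.01},
  ],
)

```text
clock: 7.75
ee_pos: [0.5086, 0.0223, 0.0715]
tool_rot: [-0.007, -0.052, 0.999, 0.002]
contact_force: [-3.5, -0.5, 3.1]
gripper_width: 0.267
```

Request:
jog_arm(
  steps=[
    {"slide": [0.006, 0.0006, -0.0002], "angular": [0, 0, 0], "hand": 0.01},
    {"slide": [0.011, 0.0011, -0.0003], "angular": [0, 0, 0], "hand": 0.01},
    {"slide": [0.016, 0.0016, -0.0004], "angular": [0, 0, 0], "hand": 0.01},
    {"slide": [0.021, 0.0021, -0.0005], "angular": [0, 0, 0], "hand": 0.01},
    {"slide": [0.026, 0.0026, -0.0006], "angular": [0, 0, 0], "hand": 0.01},
    {"slide": [0.031, 0.0031, -0.0007], "angular": [0, 0, 0], "hand": 0.01},
    {"slide": [0.036, 0.0036, -0.0008], "angular": [0, 0, 0], "hand": 0.01},
    {"slide": [0.041, 0.0042, -0.0008], "angular": [0, 0, 0], "hand": 0.01},
  ],
)

```text
clock: 8.55
ee_pos: [0.5499, 0.0265, 0.0706]
tool_rot: [-0.007, -0.052, 0.999, 0.002]
contact_force: [-3.5, 0.4, 3.8]
gripper_width: 0.27
```

Request:
jog_arm(
  steps=[
    {"slide": [0.003, 0.0003, 0.015], "angular": [0, 0, 0], "hand": 0.01},
    {"slide": [0.003, 0.0003, 0.033], "angular": [0, 0, 0], "hand": 0.01},
    {"slide": [-0.02, -0.002, 0.033], "angular": [0, 0, 0], "hand": 0.01},
    {"slide": [-0.05, -0.0053, 0.033], "angular": [0, 0, 0], "hand": 0.01},
    {"slide": [-0.083, -0.0088, 0.03], "angular": [0, 0, 0], "hand": 0.01},
    {"slide": [-0.083, -0.0088, 0.025], "angular": [0, 0, 0], "hand": 0.01},
  ],
)

```text
clock: 9.15
ee_pos: [0.4639, 0.0173, 0.095]
tool_rot: [-0.008, -0.052, 0.999, 0.002]
contact_force: [0.9, -0.2, -2.0]
gripper_width: 0.269
```

```bash
python3 - <<'E'
from h import *
s=grab('side','s5.png');o=arm.observe();print({k:np.round(o[k],4) for k in ['clock','ee_pos','tool_rot','contact_force','gripper_width']})
a=cv2.resize(s['image'][225:320,295:400],None,fx=6,fy=6,interpolation=cv2.INTER_CUBIC);cv2.imwrite('pics/c5.png',a)
E
```

```text
{'clock': np.float64(9.2), 'ee_pos': array([0.4656, 0.0177, 0.0947]), 'tool_rot': array([-0.0077, -0.0519,  0.9986,  0.0024]), 'contact_force': array([ 0.0495,  0.2931, -1.9634]), 'gripper_width': np.float64(0.2708)}
```

View pics/c5.png

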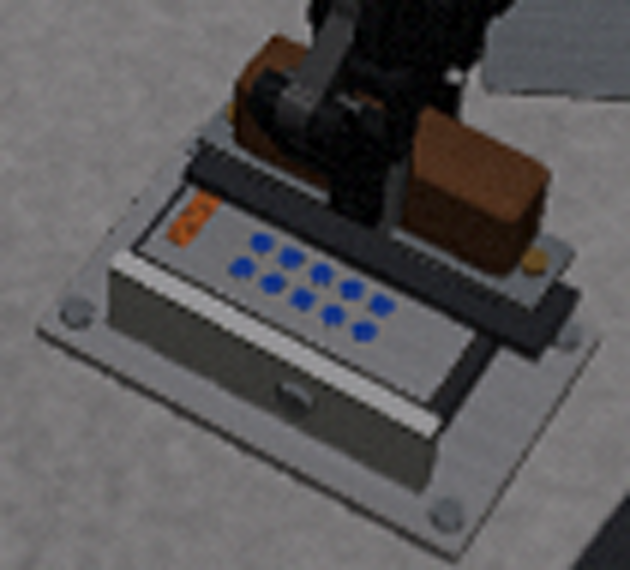

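Request:
jog_arm(
  steps=[
    {"slide": [-0.005, 0, -0.012], "angular": [0, 0, 0], "hand": 0.01},
    {"slide": [-0.005, 0, -0.017], "angular": [0, 0, 0], "hand": 0.01},
    {"slide": [-0.004, 0, -0.0205], "angular": [0, 0, 0], "hand": 0.01},
    {"slide": [-0.001, 0, -0.0225], "angular": [0, 0, 0], "hand": 0.01},
    {"slide": [0.002, 0.0003, -0.0235], "angular": [0, 0, 0], "hand": 0.01},
  ],
)

```text
clock: 9.7
ee_pos: [0.4685, 0.018, 0.0715]
tool_rot: [-0.007, -0.052, 0.999, 0.002]
contact_force: [-2.7, 0.2, 3.5]
gripper_width: 0.269
```

Request:
jog_arm(
  steps=[
    {"slide": [0.006, 0.0006, -0.0001], "angular": [0, 0, 0], "hand": 0.01},
    {"slide": [0.011, 0.0011, -0.0002], "angular": [0, 0, 0], "hand": 0.01},
    {"slide": [0.016, 0.0016, -0.0003], "angular": [0, 0, 0], "hand": 0.01},
    {"slide": [0.021, 0.0021, -0.0004], "angular": [0, 0, 0], "hand": 0.01},
    {"slide": [0.026, 0.0026, -0.0005], "angular": [0, 0, 0], "hand": 0.01},
    {"slide": [0.031, 0.0031, -0.0006], "angular": [0, 0, 0], "hand": 0.01},
    {"slide": [0.036, 0.0036, -0.0006], "angular": [0, 0, 0], "hand": 0.01},
    {"slide": [0.041, 0.0042, -0.0006], "angular": [0, 0, 0], "hand": 0.01},
  ],
)

```text
clock: 10.5
ee_pos: [0.5099, 0.0223, 0.0709]
tool_rot: [-0.007, -0.052, 0.999, 0.002]
contact_force: [-3.3, -0.2, 4.0]
gripper_width: 0.267
```

Request:
jog_arm(
  steps=[
    {"slide": [0.006, 0.0006, -0.0001], "angular": [0, 0, 0], "hand": 0.01},
    {"slide": [0.011, 0.0011, -0.0002], "angular": [0, 0, 0], "hand": 0.01},
    {"slide": [0.016, 0.0016, -0.0003], "angular": [0, 0, 0], "hand": 0.01},
    {"slide": [0.021, 0.0021, -0.0004], "angular": [0, 0, 0], "hand": 0.01},
    {"slide": [0.026, 0.0026, -0.0005], "angular": [0, 0, 0], "hand": 0.01},
    {"slide": [0.031, 0.0031, -0.0006], "angular": [0, 0, 0], "hand": 0.01},
    {"slide": [0.036, 0.0036, -0.0006], "angular": [0, 0, 0], "hand": 0.01},
    {"slide": [0.041, 0.0042, -0.0006], "angular": [0, 0, 0], "hand": 0.01},
  ],
)

```text
clock: 11.3
ee_pos: [0.5513, 0.0264, 0.0702]
tool_rot: [-0.007, -0.052, 0.999, 0.002]
contact_force: [-2.2, -0.8, 3.5]
gripper_width: 0.269
```

Request:
jog_arm(
  steps=[
    {"slide": [0.003, 0.0003, 0.015], "angular": [0, 0, 0], "hand": 0.01},
    {"slide": [0.003, 0.0003, 0.034], "angular": [0, 0, 0], "hand": 0.01},
    {"slide": [-0.02, -0.002, 0.034], "angular": [0, 0, 0], "hand": 0.01},
    {"slide": [-0.05, -0.0053, 0.034], "angular": [0, 0, 0], "hand": 0.01},
    {"slide": [-0.085, -0.0088, 0.031], "angular": [0, 0, 0], "hand": 0.01},
    {"slide": [-0.085, -0.0088, 0.026], "angular": [0, 0, 0], "hand": 0.01},
  ],
)

```text
clock: 11.9
ee_pos: [0.463, 0.0171, 0.0955]
tool_rot: [-0.008, -0.052, 0.999, 0.003]
contact_force: [0.3, -0.0, -1.8]
gripper_width: 0.266
```

```bash
python3 - <<'E'
from h import *
s=grab('side','s6.png');o=arm.observe();print({k:np.round(o[k],4) for k in ['clock','ee_pos','tool_rot','contact_force','gripper_width']})
a=cv2.resize(s['image'][225:320,295:400],None,fx=6,fy=6,interpolation=cv2.INTER_CUBIC);cv2.imwrite('pics/c6.png',a)
# burr +y edge midline: compare along plate axis
c=np.array([.4784,.0195]);d=np.array([np.cos(np.radians(6)),np.sin(np.radians(6))]);n=np.array([-d[1],d[0]])
for nm in ['side0','s4','s5','s6']:
    im=cv2.imread(f'pics/{nm}.png');H,S,V=cv2.split(cv2.cvtColor(im,cv2.COLOR_BGR2HSV));m=(H<20)&(S>120);
    ys,xs=np.nonzero(m[235:285,315:352]);P=[]
    for u,v in zip(xs+315,ys+235):
        p=onz(s,u,v,.044)[:2]-c
        if 10<p@n<18:P.append(p@d*1000)
    print(nm,len(P),np.mean(P).round(1),np.percentile(P,[5,95]).round(1))
E
```

```text
{'clock': np.float64(11.95), 'ee_pos': array([0.4648, 0.0175, 0.0952]), 'tool_rot': array([-0.0078, -0.0518,  0.9986,  0.0026]), 'contact_force': array([-0.2558,  1.0487, -3.5469]), 'gripper_width': np.float64(0.2678)}
  return _methods._mean(a, axis=axis, dtype=dtype,
  ret = ret.dtype.type(ret / rcount)
Traceback (most recent call last):
IndexError: index -1 is out of bounds for axis 0 with size 0
```

View pics/c6.png

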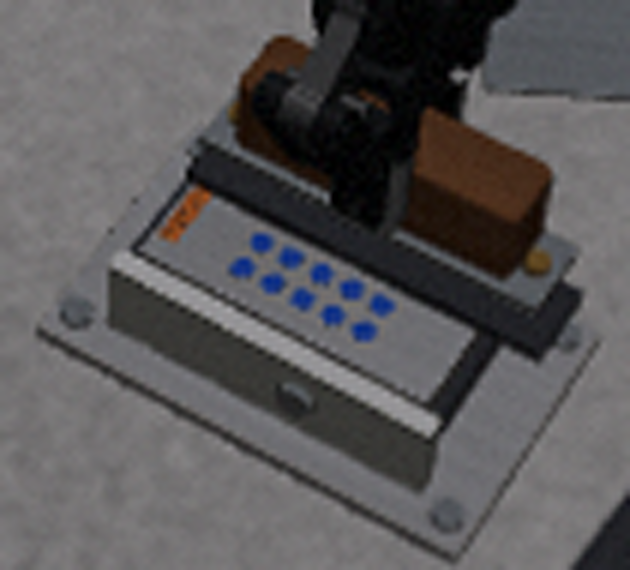

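```bash
python3 - <<'E'
from h import *
s=grab('side')
c=np.array([.4784,.0195]);d=np.array([np.cos(np.radians(6)),np.sin(np.radians(6))]);n=np.array([-d[1],d[0]])
for nm in ['side0','s4','s5','s6']:
    im=cv2.imread(f'pics/{nm}.png');H,S,V=cv2.split(cv2.cvtColor(im,cv2.COLOR_BGR2HSV));m=((H<20)&(S>110))
    P=[]
    for v,u in zip(*np.nonzero(m)):
        p=onz(s,u,v,.046)[:2]-c
        if 7<p@n<20 and 25<p@d*1000<60: P.append((p@d*1000,p@n*1000))
        elif .007<p@n<.02 and .025<p@d<.06: P.append((p@d*1000,p@n*1000))
    P=np.array(P);print(nm,P.shape,P.mean(0).round(1) if len(P) else '', np.percentile(P[:,0],[5,95]).round(1) if len(P) else '')
E
```

```text
side0 (33, 2) [35.3 13.5] [31.  39.7]
s4 (31, 2) [38.6 13.5] [34.5 42.7]
s5 (24, 2) [42.4 13.5] [39.3 45.8]
s6 (18, 2) [45.2 13.3] [42.8 47.7]
```

The burr has shifted from 35.3 to 45.2 mm, which is near its stop. I'll make one more light stroke for margin.

Request:
jog_arm(
  steps=[
    {"slide": [-0.005, 0, -0.012], "angular": [0, 0, 0], "hand": 0.01},
    {"slide": [-0.005, 0, -0.0175], "angular": [0, 0, 0], "hand": 0.01},
    {"slide": [-0.004, 0, -0.021], "angular": [0, 0, 0], "hand": 0.01},
    {"slide": [-0.001, 0, -0.0235], "angular": [0, 0, 0], "hand": 0.01},
    {"slide": [0.002, 0.0003, -0.0245], "angular": [0, 0, 0], "hand": 0.01},
  ],
)

```text
clock: 12.5
ee_pos: [0.4676, 0.018, 0.0708]
tool_rot: [-0.008, -0.052, 0.999, 0.002]
contact_force: [-3.5, -0.3, 4.5]
gripper_width: 0.267
```

Request:
jog_arm(
  steps=[
    {"slide": [0.006, 0.0006, -0.0001], "angular": [0, 0, 0], "hand": 0.01},
    {"slide": [0.011, 0.0011, -0.0002], "angular": [0, 0, 0], "hand": 0.01},
    {"slide": [0.016, 0.0016, -0.0003], "angular": [0, 0, 0], "hand": 0.01},
    {"slide": [0.021, 0.0021, -0.0003], "angular": [0, 0, 0], "hand": 0.01},
    {"slide": [0.026, 0.0026, -0.0003], "angular": [0, 0, 0], "hand": 0.01},
    {"slide": [0.031, 0.0031, -0.0003], "angular": [0, 0, 0], "hand": 0.01},
    {"slide": [0.036, 0.0036, -0.0003], "angular": [0, 0, 0], "hand": 0.01},
    {"slide": [0.041, 0.0042, -0.0003], "angular": [0, 0, 0], "hand": 0.01},
  ],
)

```text
clock: 13.3
ee_pos: [0.509, 0.0222, 0.0705]
tool_rot: [-0.008, -0.052, 0.999, 0.002]
contact_force: [-2.2, 0.2, 3.8]
gripper_width: 0.267
```

Request:
jog_arm(
  steps=[
    {"slide": [0.006, 0.0006, -0.0001], "angular": [0, 0, 0], "hand": 0.01},
    {"slide": [0.011, 0.0011, -0.0001], "angular": [0, 0, 0], "hand": 0.01},
    {"slide": [0.016, 0.0016, -0.0001], "angular": [0, 0, 0], "hand": 0.01},
    {"slide": [0.021, 0.0021, -0.0001], "angular": [0, 0, 0], "hand": 0.01},
    {"slide": [0.026, 0.0026, -0.0001], "angular": [0, 0, 0], "hand": 0.01},
    {"slide": [0.031, 0.0031, -0.0001], "angular": [0, 0, 0], "hand": 0.01},
    {"slide": [0.036, 0.0036, -0.0001], "angular": [0, 0, 0], "hand": 0.01},
    {"slide": [0.041, 0.0042, -0.0001], "angular": [0, 0, 0], "hand": 0.01},
  ],
)

```text
clock: 14.1
ee_pos: [0.5504, 0.0264, 0.0703]
tool_rot: [-0.009, -0.052, 0.999, 0.002]
contact_force: [-2.3, -0.8, 4.1]
gripper_width: 0.267
```

Request:
jog_arm(
  steps=[
    {"slide": [0.003, 0.0003, 0.015], "angular": [0, 0, 0], "hand": 0.01},
    {"slide": [0.003, 0.0003, 0.04], "angular": [0, 0, 0], "hand": 0.01},
    {"slide": [-0.003, 0.03, 0.045], "angular": [0, 0, 0], "hand": 0.01},
    {"slide": [-0.012, 0.075, 0.045], "angular": [0, -1, 0], "hand": 0.01},
    {"slide": [-0.022, 0.12, 0.045], "angular": [0, -1, 0], "hand": 0.01},
    {"slide": [-0.032, 0.165, 0.045], "angular": [0, -1, 0], "hand": 0.01},
    {"slide": [-0.04, 0.21, 0.045], "angular": [0, -1, 0], "hand": 0.01},
    {"slide": [-0.046, 0.25, 0.04], "angular": [0, -1, 0], "hand": 0.01},
  ],
)

```text
clock: 14.9
ee_pos: [0.5041, 0.2794, 0.1107]
tool_rot: [0.001, -0.053, 0.999, 0.003]
contact_force: [1.1, -0.4, -2.4]
gripper_width: 0.267
```

```bash
python3 - <<'E'
from h import *
f=grab('wrist','w7.png');o=arm.observe();print({k:np.round(o[k],4) for k in ['clock','ee_pos','tool_rot','contact_force','gripper_width']})
print(rot(o['tool_rot']).as_matrix().round(4))
E
```

```text
{'clock': np.float64(14.95), 'ee_pos': array([0.501 , 0.2871, 0.1094]), 'tool_rot': array([-2.000e-04, -5.630e-02,  9.984e-01,  4.200e-03]), 'contact_force': array([-4.7694,  6.8682, -2.4854]), 'gripper_width': np.float64(0.2681)}
[[-9.937e-01 -1.125e-01 -8.000e-04]
 [-1.125e-01  9.936e-01  8.300e-03]
 [-1.000e-04  8.300e-03 -1.000e+00]]
```

View pics/w7.png

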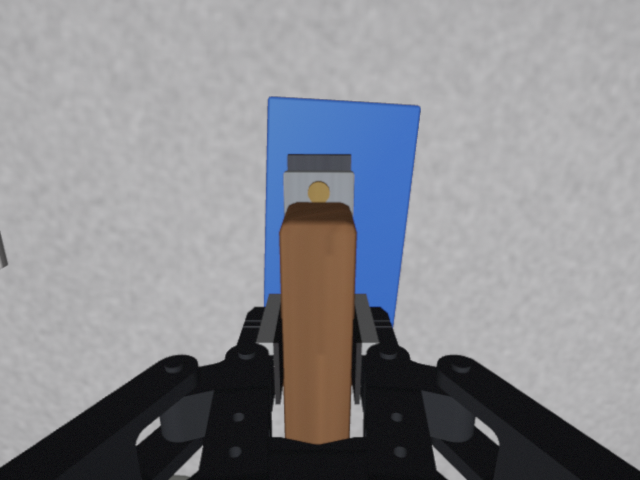

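Request:
jog_arm(
  steps=[
    {"slide": [0.004, 0.004, -0.03], "angular": [-0.3, 0, 0], "hand": 0.01},
    {"slide": [0.004, 0.004, -0.055], "angular": [-0.3, 0, 0], "hand": 0.01},
    {"slide": [0.004, 0.004, -0.068], "angular": [-0.3, 0, 0], "hand": 0.01},
    {"slide": [0.004, 0.004, -0.073], "angular": [-0.3, 0, 0], "hand": 0.01},
    {"slide": [0.004, 0.004, -0.075], "angular": [-0.3, 0, 0], "hand": 0.01},
    {"slide": [0.004, 0.004, -0.075], "angular": [-0.3, 0, 0], "hand": 0.01},
  ],
)

```text
clock: 15.55
ee_pos: [0.5058, 0.291, 0.0352]
tool_rot: [0.0, -0.056, 0.998, 0.002]
contact_force: [-0.2, -0.0, -1.3]
gripper_width: 0.269
```

Request:
jog_arm(
  steps=[
    {"slide": [0, 0, -0.0012], "angular": [0, 0, 0], "hand": 0.01},
    {"slide": [0, 0, -0.0018], "angular": [0, 0, 0], "hand": 0.01},
  ],
)

```text
clock: 15.75
ee_pos: [0.5064, 0.2913, 0.0343]
tool_rot: [0.001, -0.056, 0.998, 0.002]
contact_force: [-0.4, -0.1, -1.3]
gripper_width: 0.268
```

Request:
jog_arm(
  steps=[
    {"slide": [0, 0, -0.001], "angular": [0, 0, 0], "hand": 0.01},
    {"slide": [0, 0, -0.0012], "angular": [0, 0, 0], "hand": 0.028},
    {"slide": [0, 0, -0.0012], "angular": [0, 0, 0], "hand": 0.05},
    {"slide": [0, 0, -0.0012], "angular": [0, 0, 0], "hand": 0.05},
    {"slide": [0, 0, 0.03], "angular": [0, 0, 0], "hand": 0.06},
    {"slide": [0, 0, 0.07], "angular": [0, 0, 0], "hand": 0.06},
    {"slide": [0, 0, 0.1], "angular": [0, 0, 0], "hand": 0.04},
  ],
)

```text
clock: 16.45
ee_pos: [0.5068, 0.2914, 0.1365]
tool_rot: [0.002, -0.056, 0.998, 0.003]
contact_force: [0.6, 0.1, -0.3]
gripper_width: 0.548
```

```bash
python3 - <<'E'
from h import *
f=grab('wrist','w8.png');s=grab('side','s8.png');t=grab('top','t8.png');o=arm.observe();print({k:np.round(o[k],4) for k in ['clock','ee_pos','tool_rot','contact_force','gripper_width']})
a=cv2.resize(s['image'][320:430,170:300],None,fx=4,fy=4,interpolation=cv2.INTER_CUBIC)
b=cv2.resize(s['image'][235:320,295:400],None,fx=5,fy=5,interpolation=cv2.INTER_CUBIC)[:440]
out=np.zeros((440,a.shape[1]+b.shape[1],3),np.uint8);out[:a.shape[0],:a.shape[1]]=a;out[:b.shape[0],a.shape[1]:]=b
cv2.imwrite('pics/c8.png',out[:,:800])
E
```

```text
{'clock': np.float64(16.6), 'ee_pos': array([0.5076, 0.292 , 0.1366]), 'tool_rot': array([ 0.0029, -0.0558,  0.9984,  0.0035]), 'contact_force': array([-0.4778, -0.6333, -0.482 ]), 'gripper_width': np.float64(0.4667)}
```

View pics/c8.png

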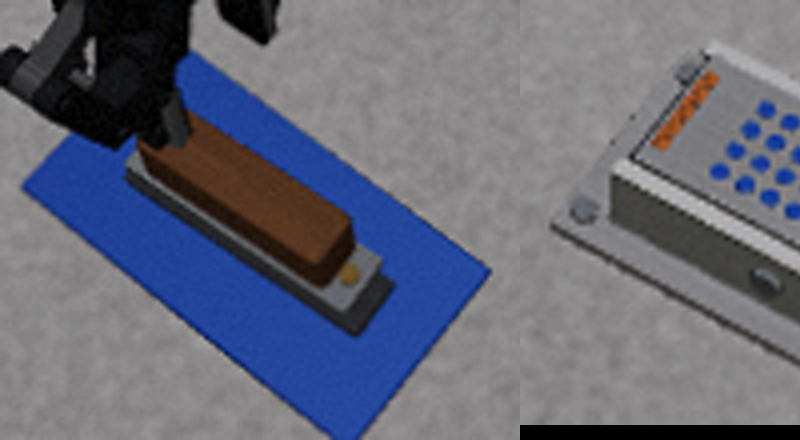

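View pics/w8.png

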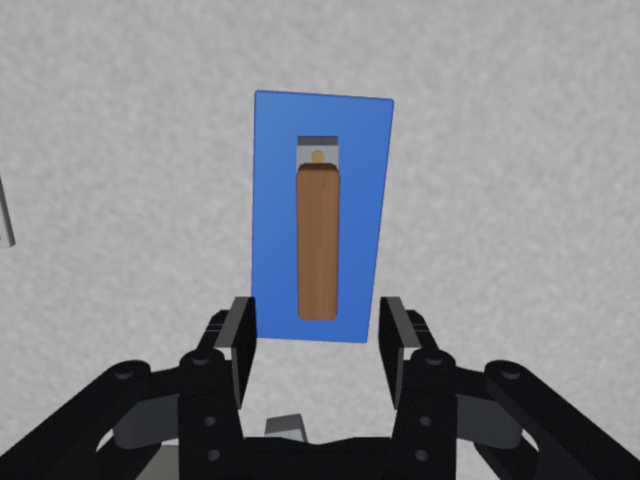

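The file lies flat on its pad and the burr sits worn near the plate's end. Next I press the unburred end.

Request:
jog_arm(
  steps=[
    {"slide": [-0.012, -0.046, 0], "angular": [0, 0, -0.4], "hand": 0},
    {"slide": [-0.024, -0.092, -0.01], "angular": [0, 0, -0.4], "hand": 0},
    {"slide": [-0.037, -0.138, -0.03], "angular": [0, 0, -0.4], "hand": 0},
    {"slide": [-0.049, -0.18, -0.045], "angular": [0, 0, -0.4], "hand": 0},
    {"slide": [-0.061, -0.222, -0.055], "angular": [0, 0, -0.4], "hand": 0},
    {"slide": [-0.072, -0.262, -0.065], "angular": [0, 0, -0.4], "hand": 0},
    {"slide": [-0.076, -0.277, -0.07], "angular": [0, 0, -0.4], "hand": 0},
    {"slide": [-0.076, -0.277, -0.07], "angular": [0, 0, -0.4], "hand": 0},
  ],
)

```text
clock: 17.4
ee_pos: [0.4297, 0.0126, 0.065]
tool_rot: [0.001, -0.05, 0.999, 0.003]
contact_force: [0.2, 0.2, 0.1]
gripper_width: 0.002
```

```bash
python3 - <<'E'
from h import *
f=grab('wrist','w9.png');s=grab('side','s9.png');o=arm.observe();print({k:np.round(o[k],4) for k in ['clock','ee_pos','tool_rot','contact_force','gripper_width']})
E
```

```text
{'clock': np.float64(17.5), 'ee_pos': array([0.4314, 0.0154, 0.0661]), 'tool_rot': array([ 0.0025, -0.0522,  0.9986,  0.0035]), 'contact_force': array([-0.1294,  0.6665,  0.6895]), 'gripper_width': np.float64(0.0008)}
```

View pics/w9.png

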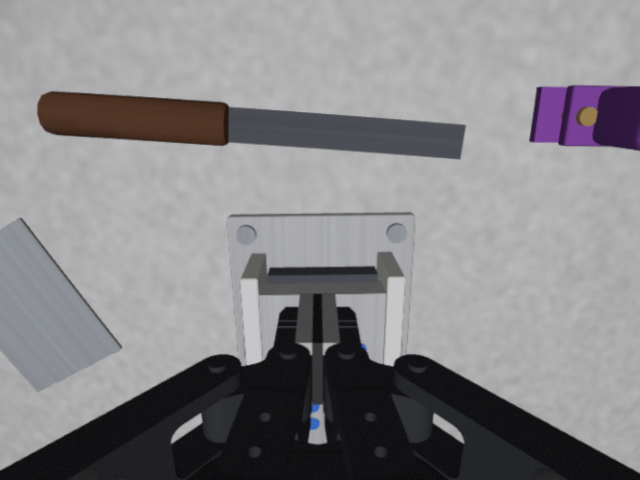

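View pics/s9.png

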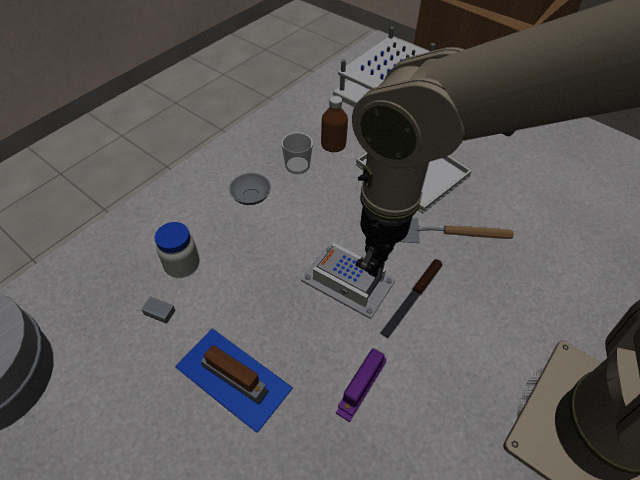

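Request:
jog_arm(
  steps=[
    {"slide": [0, 0, -0.012], "angular": [0, 0, 0], "hand": 0},
    {"slide": [0, 0, -0.02], "angular": [0, 0, 0], "hand": 0},
    {"slide": [0, 0, -0.022], "angular": [0, 0, 0], "hand": 0},
    {"slide": [0, 0, -0.024], "angular": [0, 0, 0], "hand": 0},
    {"slide": [0, 0, -0.026], "angular": [0, 0, 0], "hand": 0},
  ],
)

```text
clock: 18.0
ee_pos: [0.4293, 0.0162, 0.0395]
tool_rot: [-0.0, -0.053, 0.999, 0.004]
contact_force: [-13.0, 0.9, 13.6]
gripper_width: 0.003
```

Request:
jog_arm(
  steps=[
    {"slide": [0, 0, -0.002], "angular": [0, 0, 0], "hand": 0},
    {"slide": [0, 0, -0.004], "angular": [0, 0, 0], "hand": 0},
  ],
)

```text
clock: 18.2
ee_pos: [0.4276, 0.0161, 0.0348]
tool_rot: [-0.002, -0.053, 0.999, 0.003]
contact_force: [-9.8, -2.1, 11.1]
gripper_width: 0.0
```

Request:
jog_arm(
  steps=[
    {"slide": [0, 0, -0.002], "angular": [0, 0, 0], "hand": 0},
    {"slide": [0, 0, -0.003], "angular": [0, 0, 0], "hand": 0},
  ],
)

```text
clock: 18.4
ee_pos: [0.4266, 0.016, 0.0313]
tool_rot: [-0.004, -0.053, 0.999, 0.003]
contact_force: [-5.6, -1.9, 8.0]
gripper_width: 0.002
```

```bash
python3 - <<'E'
from h import *
s=grab('side','s10.png');o=arm.observe();print({k:np.round(o[k],4) for k in ['clock','ee_pos','tool_rot','contact_force','gripper_width']})
cv2.imwrite('pics/c10.png',cv2.resize(s['image'][225:320,295:400],None,fx=6,fy=6,interpolation=cv2.INTER_CUBIC))
E
```

```text
{'clock': np.float64(18.45), 'ee_pos': array([0.4266, 0.016 , 0.0312]), 'tool_rot': array([-0.0035, -0.0533,  0.9986,  0.0031]), 'contact_force': array([-4.54  , -2.0364,  7.0289]), 'gripper_width': np.float64(-0.0015)}
```

View pics/c10.png

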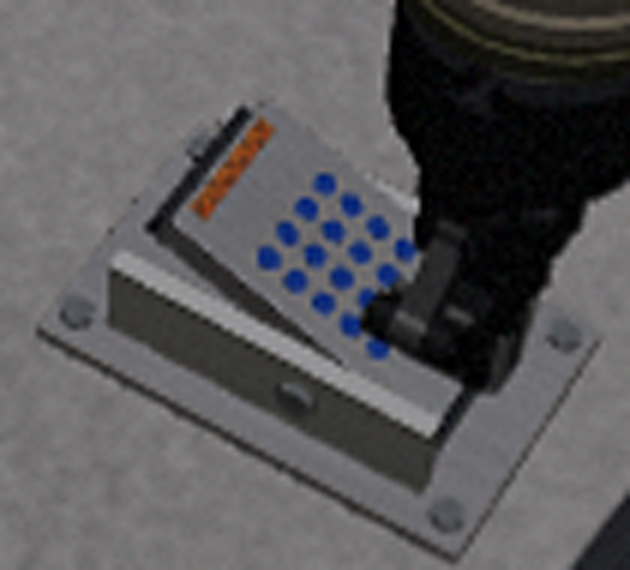

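Request:
jog_arm(
  steps=[
    {"slide": [0, 0, -0.002], "angular": [0, 0, 0], "hand": 0},
    {"slide": [0, 0, -0.003], "angular": [0, 0, 0], "hand": 0},
  ],
)

```text
clock: 18.65
ee_pos: [0.4266, 0.016, 0.0293]
tool_rot: [-0.004, -0.053, 0.999, 0.003]
contact_force: [-17.3, -3.7, 45.3]
gripper_width: -0.001
```

Request:
jog_arm(
  steps=[
    {"slide": [0, 0, 0.03], "angular": [0, 0, 0], "hand": 0},
    {"slide": [0, 0, 0.075], "angular": [0, 0, 0], "hand": 0},
    {"slide": [0.02, 0.002, 0.09], "angular": [0.8, -8, 0], "hand": 0.04},
    {"slide": [0.05, 0.004, 0.09], "angular": [1.7, -16, 0], "hand": 0.0854},
    {"slide": [0.06, 0.0045, 0.085], "angular": [2.5, -23.9, 0], "hand": 0.0854},
    {"slide": [0.06, 0.0045, 0.085], "angular": [2.5, -23.9, 0], "hand": 0.0854},
    {"slide": [0.06, 0.0045, 0.085], "angular": [2.5, -23.9, 0], "hand": 0.0854},
  ],
)

```text
clock: 19.35
ee_pos: [0.4857, 0.0207, 0.114]
tool_rot: [0.202, -0.053, 0.978, 0.014]
contact_force: [0.5, 0.5, 0.6]
gripper_width: 0.851
```

```bash
python3 - <<'E'
from h import *
f=grab('wrist','w11.png');s=grab('side','s11.png');o=arm.observe();print({k:np.round(o[k],4) for k in ['clock','ee_pos','tool_rot','contact_force','gripper_width','q']})
print(rot(o['tool_rot']).as_matrix().round(4))
cv2.imwrite('pics/c11.png',cv2.resize(s['image'][200:320,275:400],None,fx=5,fy=5,interpolation=cv2.INTER_CUBIC))
E
```

```text
{'clock': np.float64(19.45), 'ee_pos': array([0.4873, 0.0207, 0.115 ]), 'tool_rot': array([ 0.2027, -0.0531,  0.9777,  0.0135]), 'contact_force': array([ 0.3567, -0.468 , -0.0535]), 'gripper_width': np.float64(0.9931), 'q': array([-0.4586, -0.1568,  0.2996,  2.306 ,  0.1078,  0.5786,  1.4485])}
[[-0.9122 -0.1094  0.395 ]
 [-0.0985  0.994   0.0479]
 [-0.3978  0.0048 -0.9174]]
```

View pics/c11.png

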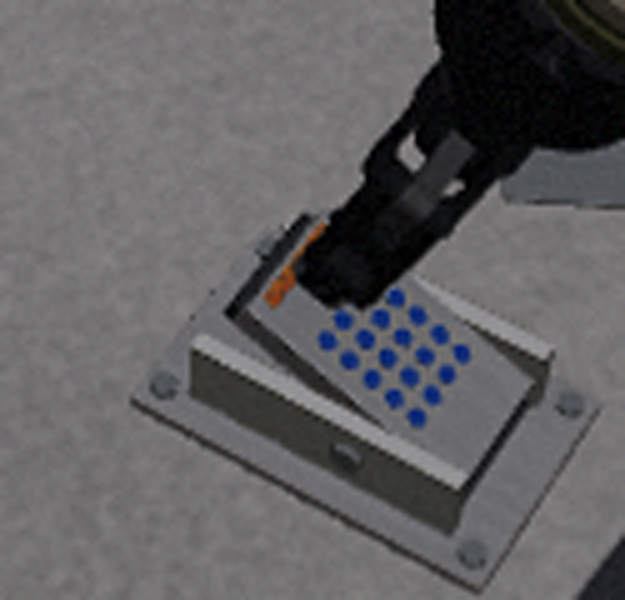

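View pics/w11.png

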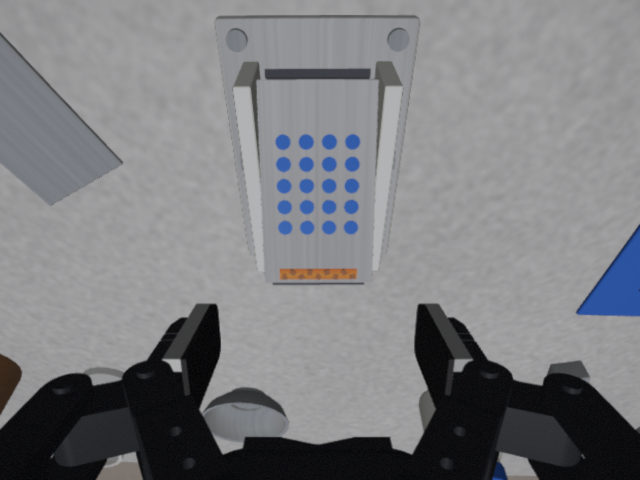

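```bash
python3 - <<'E'
from h import *
f=grab('wrist');th=.42
def W(s,y,h,th=.42):
    a,b=s+12,4+h;x=-12+1e0*(a*np.cos(th)-b*np.sin(th));z=26+a*np.sin(th)+b*np.cos(th)
    c,sn=np.cos(np.radians(6)),np.sin(np.radians(6));return np.array([.4784+(x*c-y*sn)/1e3,.0195+(x*sn+y*c)/1e3,z/1e3])
for t in (.38,.42):
  for s,y in [(50,28),(50,-28),(-50,28),(-50,-28),(45,20),(45,-20)]: print(t,s,y,proj(f,W(s,y,14 if s!=45 else 15,t)).round(0))
print('grasp',W(38,0,-2.6),arm.observe()['ee_pos'])
E
```

```text
0.38 50 28 [369. 275.]
0.38 50 -28 [263. 275.]
0.38 -50 28 [379.  72.]
0.38 -50 -28 [254.  72.]
0.38 45 20 [355. 267.]
0.38 45 -20 [278. 267.]
0.42 50 28 [370. 276.]
0.42 50 -28 [262. 276.]
0.42 -50 28 [378.  71.]
0.42 -50 -28 [255.  70.]
0.42 45 20 [355. 268.]
0.42 45 -20 [277. 268.]
grasp [0.51130235 0.02295818 0.04766635] [0.48749725 0.02074586 0.11505092]
```

Request:
jog_arm(
  steps=[
    {"slide": [0.01, 0.0012, -0.026], "angular": [0, -0.6, 0], "hand": 0.0854},
    {"slide": [0.017, 0.0019, -0.045], "angular": [0, -0.6, 0], "hand": 0.0854},
    {"slide": [0.022, 0.0024, -0.057], "angular": [0, -0.6, 0], "hand": 0.0854},
    {"slide": [0.0248, 0.0028, -0.0645], "angular": [0, -0.6, 0], "hand": 0.0854},
    {"slide": [0.0252, 0.0028, -0.066], "angular": [0, -0.6, 0], "hand": 0.0854},
    {"slide": [0.0252, 0.0028, -0.066], "angular": [0, -0.6, 0], "hand": 0.0854},
  ],
)

```text
clock: 20.1
ee_pos: [0.513, 0.0236, 0.0492]
tool_rot: [0.208, -0.053, 0.977, 0.013]
contact_force: [0.0, -0.4, 0.2]
gripper_width: 1.001
```

```bash
python3 - <<'E'
from h import *
f=grab('wrist','w12.png');s=grab('side','s12.png');o=arm.observe();print({k:np.round(o[k],4) for k in ['clock','ee_pos','tool_rot','contact_force','gripper_width','q']})
cv2.imwrite('pics/c12.png',cv2.resize(s['image'][200:320,275:400],None,fx=5,fy=5,interpolation=cv2.INTER_CUBIC))
E
```

```text
{'clock': np.float64(20.2), 'ee_pos': array([0.5131, 0.0236, 0.0497]), 'tool_rot': array([ 0.2085, -0.0531,  0.9765,  0.0133]), 'contact_force': array([-0.1578, -0.8534, -0.2276]), 'gripper_width': np.float64(1.0013), 'q': array([-0.4724,  0.0358,  0.3379,  2.315 , -0.0113,  0.372 ,  1.552 ])}
```

View pics/c12.png

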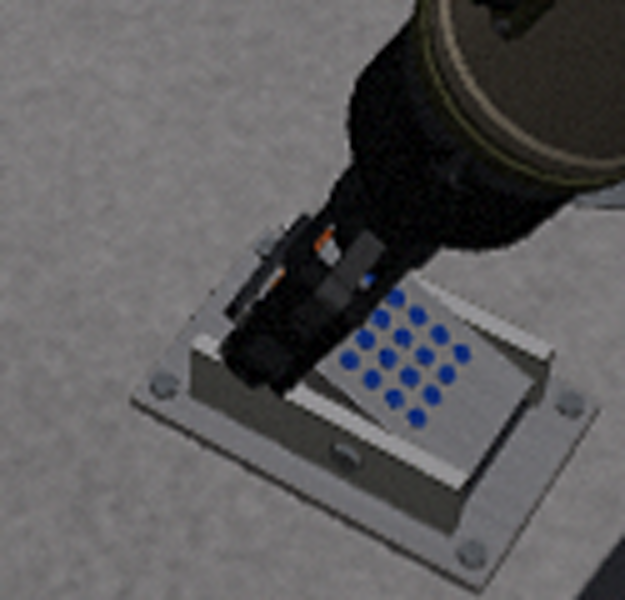

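View pics/w12.png

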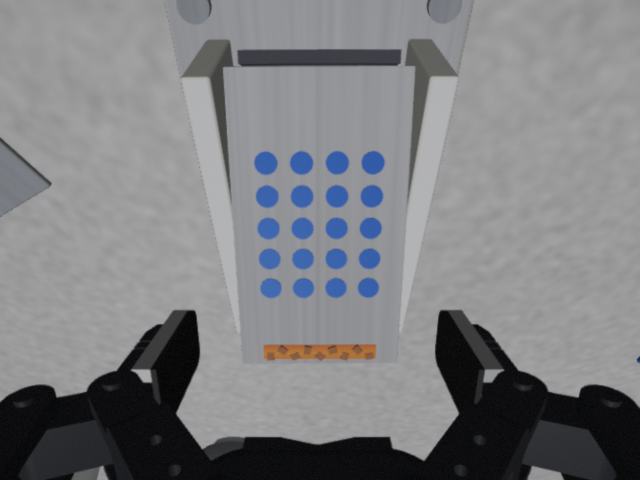

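Request:
jog_arm(
  steps=[
    {"slide": [0, 0, -0.0005], "angular": [0, 0, 0], "hand": 0.07},
    {"slide": [0, 0, -0.0005], "angular": [0, 0, 0], "hand": 0.06},
    {"slide": [0, 0, -0.0005], "angular": [0, 0, 0], "hand": 0.045},
    {"slide": [0, 0, -0.0005], "angular": [0, 0, 0], "hand": 0.04},
    {"slide": [0, 0, -0.0005], "angular": [0, 0, 0], "hand": 0.04},
    {"slide": [0, 0, -0.0005], "angular": [0, 0, 0], "hand": 0.04},
  ],
)

```text
clock: 20.8
ee_pos: [0.5133, 0.0237, 0.0497]
tool_rot: [0.209, -0.053, 0.976, 0.014]
contact_force: [-2.8, 0.3, 6.0]
gripper_width: 0.636
```

```bash
python3 - <<'E'
from h import *
f=grab('wrist','w13.png');s=grab('side','s13.png');o=arm.observe();print({k:np.round(o[k],4) for k in ['clock','ee_pos','tool_rot','contact_force','gripper_width','q']})
cv2.imwrite('pics/c13.png',cv2.resize(s['image'][200:320,275:400],None,fx=5,fy=5,interpolation=cv2.INTER_CUBIC))
E
```

```text
{'clock': np.float64(20.9), 'ee_pos': array([0.5133, 0.0237, 0.0497]), 'tool_rot': array([ 0.2088, -0.053 ,  0.9764,  0.0135]), 'contact_force': array([-3.1661, -0.3063,  6.5829]), 'gripper_width': np.float64(0.6342), 'q': array([-0.4724,  0.0362,  0.338 ,  2.315 , -0.0124,  0.3708,  1.5528])}
```

View pics/c13.png

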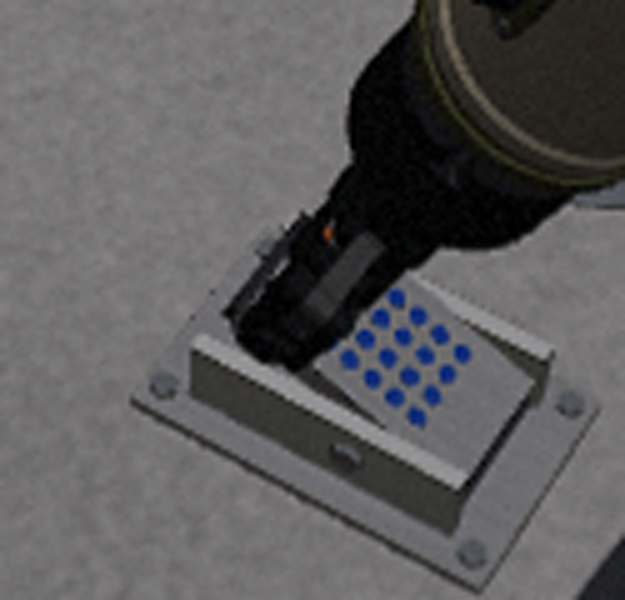

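View pics/w13.png

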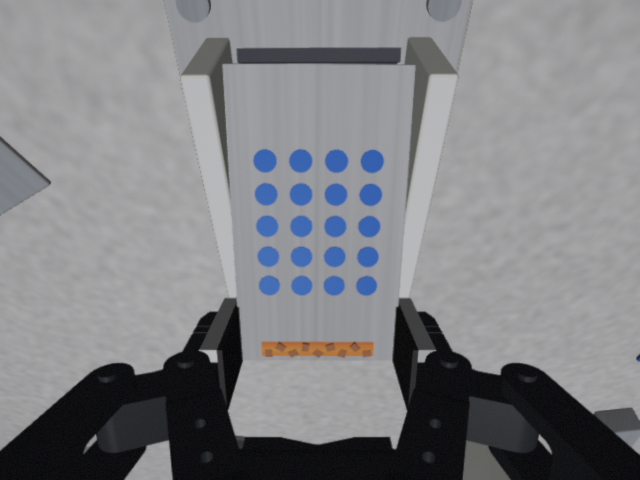

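Request:
jog_arm(
  steps=[
    {"slide": [-0.002, -0.0002, 0.0046], "angular": [0, 0, 0], "hand": 0.04},
    {"slide": [-0.004, -0.0004, 0.009], "angular": [0, 0, 0], "hand": 0.04},
    {"slide": [-0.006, -0.0006, 0.0137], "angular": [0, 0, 0], "hand": 0.04},
    {"slide": [-0.009, -0.001, 0.021], "angular": [0, 0, 0], "hand": 0.04},
    {"slide": [-0.012, -0.0013, 0.03], "angular": [0, 0, 0], "hand": 0.04},
    {"slide": [-0.012, -0.0013, 0.042], "angular": [0, 0, 0], "hand": 0.04},
    {"slide": [-0.012, -0.0013, 0.055], "angular": [0, 0, 0], "hand": 0.04},
    {"slide": [-0.012, -0.0013, 0.07], "angular": [0, 0, 0], "hand": 0.04},
  ],
)

```text
clock: 21.7
ee_pos: [0.5009, 0.0223, 0.1206]
tool_rot: [0.209, -0.053, 0.976, 0.013]
contact_force: [-0.6, 0.1, -2.3]
gripper_width: 0.635
```

```bash
python3 - <<'E'
from h import *
f=grab('wrist','w14.png');s=grab('side','s14.png');o=arm.observe();print({k:np.round(o[k],4) for k in ['clock','ee_pos','tool_rot','contact_force','gripper_width','q']})
E
```

```text
{'clock': np.float64(21.8), 'ee_pos': array([0.5025, 0.0226, 0.1223]), 'tool_rot': array([ 0.2108, -0.0529,  0.976 ,  0.014 ]), 'contact_force': array([ 1.1764,  0.3105, -2.3329]), 'gripper_width': np.float64(0.6371), 'q': array([-0.4706, -0.1399,  0.3132,  2.2799,  0.1031,  0.5712,  1.4534])}
```

View pics/s14.png

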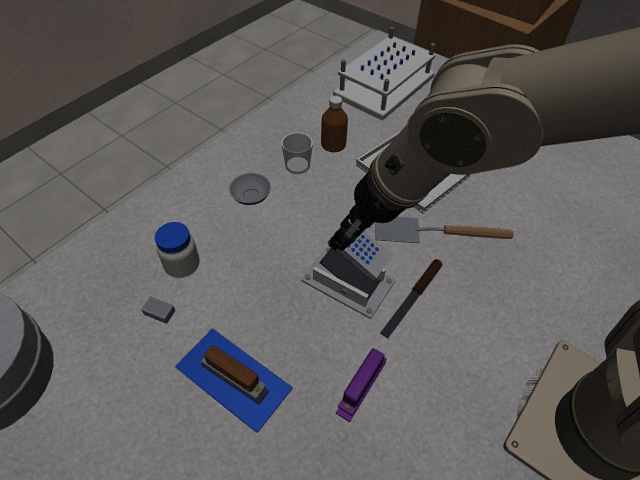

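View pics/w14.png

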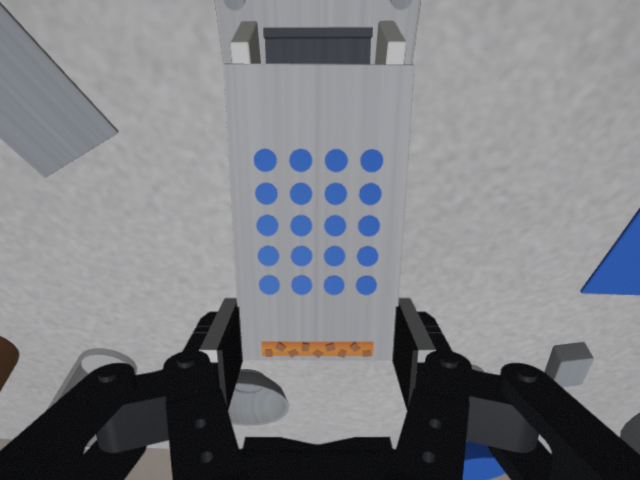

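```bash
python3 - <<'E'
from h import *
o=arm.observe();Rc=rot(o['tool_rot']);print(Rc.as_matrix().round(4))
def tgt(yaw):
    c,s=np.cos(np.radians(yaw)),np.sin(np.radians(yaw)); return R.from_matrix(np.array([[-c,-s,0],[-s,c,0],[0,0,-1]]))
for y in (6,-2,-8): print(y,np.degrees((tgt(y)*Rc.inv()).as_rotvec()).round(2))
print(np.array([.5836,-.3214])-o['ee_pos'][:2],o['ee_pos'])
E
```

```text
[[-0.9055 -0.1092  0.41  ]
 [-0.0974  0.994   0.0496]
 [-0.413   0.0049 -0.9107]]
6 [-2.88 24.22 -0.21]
-2 [-1.19 24.39 -8.08]
-8 [  0.09  24.46 -13.99]
[ 0.08108624 -0.3440032 ] [0.50251376 0.0226032  0.12232182]
```

Request:
jog_arm(
  steps=[
    {"slide": [0, -0.01, 0.02], "angular": [0, 3, -1.7], "hand": 0.04},
    {"slide": [0.008, -0.045, 0.025], "angular": [0, 7, -4], "hand": 0.04},
    {"slide": [0.02, -0.085, 0.025], "angular": [0, 11, -6.3], "hand": 0.04},
    {"slide": [0.032, -0.128, 0.02], "angular": [0, 15, -8.6], "hand": 0.04},
    {"slide": [0.044, -0.172, 0.015], "angular": [0.1, 19, -10.9], "hand": 0.04},
    {"slide": [0.056, -0.216, 0.01], "angular": [0.1, 23, -13], "hand": 0.04},
    {"slide": [0.066, -0.26, 0.005], "angular": [0.1, 24.5, -14], "hand": 0.04},
    {"slide": [0.074, -0.305, 0], "angular": [0.1, 24.5, -14], "hand": 0.04},
  ],
)

```text
clock: 22.6
ee_pos: [0.5777, -0.2832, 0.1207]
tool_rot: [-0.001, 0.069, 0.998, -0.0]
contact_force: [1.1, 0.1, -2.4]
gripper_width: 0.632
```

Request:
jog_arm(
  steps=[
    {"slide": [0.005, -0.03, -0.02], "angular": [0, 0, 0], "hand": 0.04},
    {"slide": [0.007, -0.039, -0.03], "angular": [0, 0, 0], "hand": 0.04},
    {"slide": [0.007, -0.039, -0.04], "angular": [0, 0, 0], "hand": 0.04},
    {"slide": [0.007, -0.039, -0.04], "angular": [0, 0, 0], "hand": 0.04},
  ],
)

```text
clock: 23.0
ee_pos: [0.5841, -0.3203, 0.0787]
tool_rot: [-0.003, 0.069, 0.998, 0.001]
contact_force: [-0.0, 1.0, -1.8]
gripper_width: 0.633
```

```bash
python3 - <<'E'
from h import *
f=grab('wrist','w15.png');t=grab('top','t15.png');o=arm.observe();print({k:np.round(o[k],4) for k in ['clock','ee_pos','tool_rot','contact_force','gripper_width','q']})
print(rot(o['tool_rot']).as_matrix().round(4))
E
```

```text
{'clock': np.float64(23.1), 'ee_pos': array([ 0.5852, -0.3203,  0.0809]), 'tool_rot': array([-1.300e-03,  6.800e-02,  9.977e-01,  4.000e-04]), 'contact_force': array([ 0.3743,  0.3922, -1.7826]), 'gripper_width': np.float64(0.6314), 'q': array([ 0.0194,  0.5959,  0.5779,  1.5276, -0.3464,  1.1244,  2.1045])}
[[-9.908e-01  1.356e-01 -2.400e-03]
 [ 1.356e-01  9.908e-01  9.000e-04]
 [ 2.500e-03  6.000e-04 -1.000e+00]]
```

View pics/w15.png

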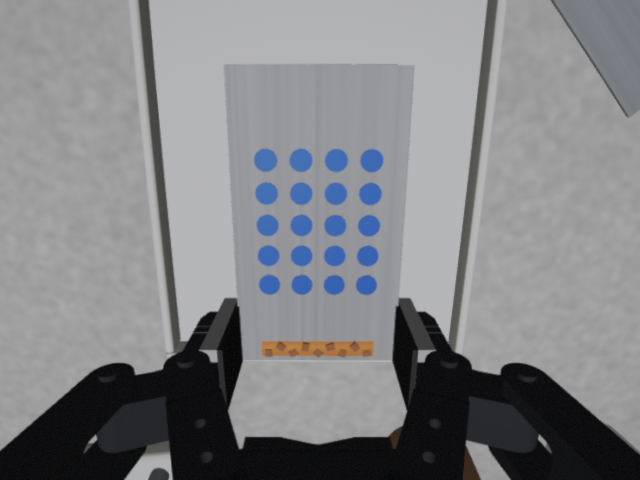

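View pics/t15.png

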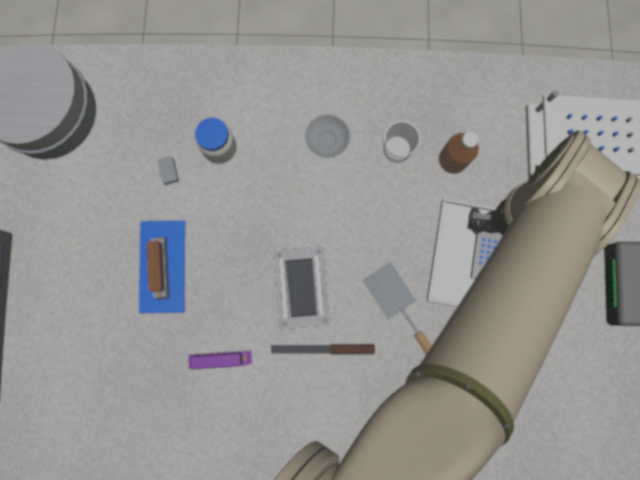

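```bash
python3 - <<'E'
from h import *
f=grab('wrist')
for p in [(168,352),(455,352),(190,343),(130,0),(505,0)]: print(p,onz(f,*p,.02).round(3))
E
```

```text
(168, 352) [ 0.63  -0.413  0.02 ]
(455, 352) [ 0.652 -0.25   0.02 ]
(190, 343) [ 0.626 -0.399  0.02 ]
(130, 0) [ 0.451 -0.387  0.02 ]
(505, 0) [ 0.474 -0.22   0.02 ]
```

Request:
jog_arm(
  steps=[
    {"slide": [-0.004, 0.003, -0.025], "angular": [0, 0, 0], "hand": 0.04},
    {"slide": [-0.004, 0.003, -0.045], "angular": [0, 0, 0], "hand": 0.04},
    {"slide": [-0.004, 0.003, -0.06], "angular": [0, 0, 0], "hand": 0.04},
    {"slide": [-0.004, 0.003, -0.068], "angular": [0, 0, 0], "hand": 0.04},
    {"slide": [-0.004, 0.003, -0.071], "angular": [0, 0, 0], "hand": 0.04},
    {"slide": [-0.004, 0.003, -0.071], "angular": [0, 0, 0], "hand": 0.04},
  ],
)

```text
clock: 23.75
ee_pos: [0.5817, -0.3177, 0.0108]
tool_rot: [-0.001, 0.068, 0.998, 0.0]
contact_force: [0.3, 0.5, -1.6]
gripper_width: 0.636
```

Request:
jog_arm(
  steps=[
    {"slide": [0, 0, -0.001], "angular": [0, 0, 0], "hand": 0.04},
    {"slide": [0, 0, -0.0025], "angular": [0, 0, 0], "hand": 0.04},
  ],
)

```text
clock: 23.95
ee_pos: [0.5823, -0.318, 0.0092]
tool_rot: [0.0, 0.068, 0.998, -0.0]
contact_force: [0.0, -0.4, -1.8]
gripper_width: 0.636
```

Request:
jog_arm(
  steps=[
    {"slide": [0, 0, -0.001], "angular": [0, 0, 0], "hand": 0.04},
    {"slide": [0, 0, -0.002], "angular": [0, 0, 0], "hand": 0.04},
  ],
)

```text
clock: 24.15
ee_pos: [0.5825, -0.3182, 0.0075]
tool_rot: [0.0, 0.068, 0.998, -0.0]
contact_force: [0.2, 0.1, -2.0]
gripper_width: 0.638
```

Request:
jog_arm(
  steps=[
    {"slide": [0, 0, -0.001], "angular": [0, 0, 0], "hand": 0.04},
    {"slide": [0, 0, -0.002], "angular": [0, 0, 0], "hand": 0.04},
  ],
)

```text
clock: 24.35
ee_pos: [0.5826, -0.3182, 0.0055]
tool_rot: [0.001, 0.068, 0.998, -0.0]
contact_force: [-0.5, 0.2, -2.8]
gripper_width: 0.637
```

Request:
jog_arm(
  steps=[
    {"slide": [0, 0, -0.001], "angular": [0, 0, 0], "hand": 0.04},
    {"slide": [0, 0, -0.0015], "angular": [0, 0, 0], "hand": 0.04},
  ],
)

```text
clock: 24.55
ee_pos: [0.5826, -0.3182, 0.0048]
tool_rot: [0.001, 0.068, 0.998, -0.0]
contact_force: [-4.8, 3.0, 10.5]
gripper_width: 0.633
```

Request:
jog_arm(
  steps=[
    {"slide": [0, 0, 0.0003], "angular": [0, 0, 0], "hand": 0.04},
    {"slide": [0, 0, 0.0003], "angular": [0, 0, 0], "hand": 0.06},
    {"slide": [0, 0, 0.0003], "angular": [0, 0, 0], "hand": 0.066},
    {"slide": [0, 0, 0.0003], "angular": [0, 0, 0], "hand": 0.075},
    {"slide": [0, 0, 0.0003], "angular": [0, 0, 0], "hand": 0.0854},
    {"slide": [0, 0, 0.005], "angular": [0, 0, 0], "hand": 0.0854},
    {"slide": [0, 0, 0.03], "angular": [0, 0, 0], "hand": 0.0854},
    {"slide": [0, 0, 0.07], "angular": [0, 0, 0], "hand": 0.0854},
  ],
)

```text
clock: 25.35
ee_pos: [0.5812, -0.3173, 0.0735]
tool_rot: [-0.002, 0.068, 0.998, 0.001]
contact_force: [1.3, 0.8, 0.5]
gripper_width: 0.997
```

Request:
jog_arm(
  steps=[
    {"slide": [0, 0, 0.05], "angular": [0, 0, 0], "hand": 0.0854},
    {"slide": [-0.03, 0.04, 0.1], "angular": [0, 0, 0], "hand": 0.0854},
    {"slide": [-0.06, 0.08, 0.13], "angular": [0, 0, 0], "hand": 0.0854},
    {"slide": [-0.06, 0.08, 0.13], "angular": [0, 0, 0], "hand": 0.0854},
  ],
)

```text
clock: 25.75
ee_pos: [0.5206, -0.236, 0.2061]
tool_rot: [-0.0, 0.068, 0.998, 0.001]
contact_force: [0.8, -0.9, 0.3]
gripper_width: 1.0
```

```bash
python3 - <<'E'
from h import *
f=grab('wrist','w16.png');s=grab('side','s16.png');o=arm.observe();print({k:np.round(o[k],4) for k in ['clock','ee_pos','contact_force','gripper_width']})
E
```

```text
{'clock': np.float64(25.85), 'ee_pos': array([ 0.5215, -0.2355,  0.2066]), 'contact_force': array([ 0.7056, -0.2581,  0.2132]), 'gripper_width': np.float64(0.998)}
```

View pics/w16.png

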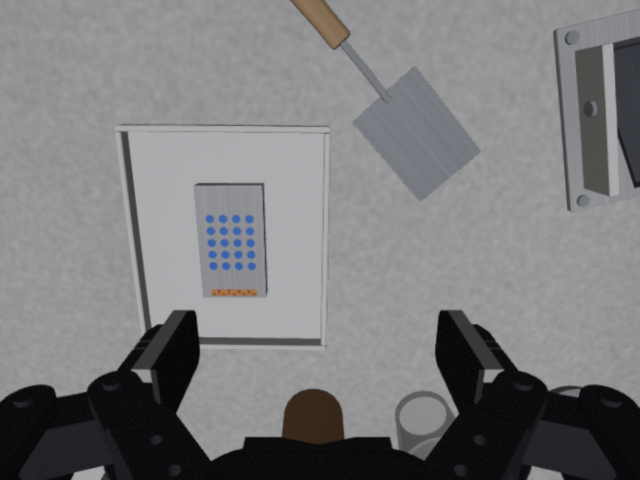

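View pics/s16.png

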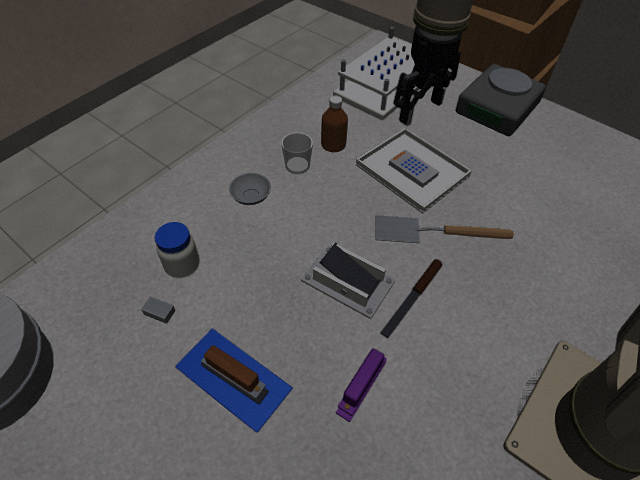

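The plate lies flat and face up inside the tray at (235,240) in the wrist view. The file is on its pad and the other items haven't moved. I'll hand in now.

```bash
python3 -c "
from rig import arm
print(arm.hand_in(), arm.observe()['clock'])"
```

```text
the job is handed in; nothing more can be done
the job is handed in; nothing more can be done
```

The job is done and handed in at about 26 s on the robot's clock; no verdict was reported.

- **Filing:** I took the brown-gripped file from its blue pad and made four forward strokes of about 80 mm at roughly 5–7 N. Each carried the file's middle past the plate's end, and I lifted it clear for every return. After three strokes the burr crest had moved from 35.3 to 45.2 mm from the plate's centre; its stop is at 45 mm. I did not measure it again after the fourth stroke, but the images show it worn and near the plate's end.
- **File back:** it lies flat on its pad.
- **Tipping:** I pressed the unburred end until the cradle reached its stop. The force jumped to about 45 N on the shut fingertips as it hit the stop. That is above the 40 N limit, but the limit is worded for the arm and gripper body, and only the fingertips should have been touching.
- **Laying the plate down:** I gripped it by the raised end, levelled it, set it on the tray floor (contact felt at about 12 N) and released it.

The last wrist and side pictures show the plate flat and face up in the tray, the file on its pad, the other objects unmoved and the gripper touching nothing. The only disagreement was about 3 mm between the predicted and seen plate position before the grasp. I split the difference and the grip held.

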